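# Crack the seal of the dry case and hold it ajar

### The job

The ear defenders were left standing on the lid of the blue dry case: hang them over the middle of the horizontal bar of the stand, squarely, one cup on each side of the bar, and let go of them. Then lift the lid by its bow handle until the sticking rubber seal lets go, and finish still holding the lid ajar, its front edge raised about 2 cm, so that I can slip a fresh drying card in; never let it swing wide open, or the dry air is lost. Leave the calliper, oil can, small bottle and vial where they are.

Things in the scene. Friction and masses are not known exactly. Their poses are not given: they have to be found in the camera images.
- dry_case: blue metal storage case for collets, 132 x 150 mm and 72 mm high (lid shut), too heavy to move, left or right of the stand; origin at the centre of its underside on the worktop, z up, x from its front (lid handle side) to its back (hinges), y along the front. The ear defenders stand on its lid, behind the handle.
- case_lid (a joint): lid's opening angle, rad: 0 shut, grows as the front edge rises, about the case's y through point lid_hinge. A rubber bead along the front holds it shut: it takes a pull of some 12 to 20 N straight up at the handle and gives way within the first 8 mm of lift; then only the lid's weight (0.35 kg) pulls it back; let go, it drops on to the bead. Front edge 128 mm from the hinge: 2 cm up is 0.16 rad.
- lid_hinge (a point): on the hinge axis of the lid, middle of the case's back edge, 60 mm behind (+x of) the case's origin, 62 mm above the worktop; axes as the case's
- lid_handle (a point): middle of the grip of the lid's steel bow handle: a round bar 10 mm thick along the case's y, straight for 68 mm, 98 mm above the worktop and 26 mm above the lid's top (bar centre) when shut, 102 mm in front of the hinge axis; 21 mm of free space below the bar; its axes turn with the lid
- ear_defenders: orange ear defenders, padded headband, about 0.2 kg, standing on their cups: 133 mm wide (own y), 58 deep (x), 150 high. Origin centred under the cups, z up. Black crown pad: 26 mm in x, 64 in y, 130 to 150 mm above the origin; grip it across x, fingertips above its underside or they meet the bar. Cups 72 mm high, 50 mm free between their cushions and up to the pad.
- crown (a point): middle of the underside of the ear defenders' crown pad, 130 mm above their origin; axes as theirs
- bar_stand: stand with a weighted round foot and a post that carries one horizontal steel bar, too heavy to move; origin on the worktop below the middle of the bar's free stretch, x along the bar toward the post (post at x = +100 mm, foot radius 48 mm), y across the bar. The post's clamp reaches 164 mm up, the post 160 mm.
- bar_mid (a point): top of the bar at the middle of its free stretch, 155 mm above the worktop; axes as the stand's. The bar is 14 mm thick and runs along x from its free end with a 20 mm black ball (at -75 mm) to the post (at +100 mm).
- calliper: steel vernier calliper, 200 mm, lying at the front right; origin at the centre of its underside
- oil_can: red oil can with a spout, 68 mm wide, 118 mm high, at the back; origin at the centre of its underside
- spirit_bottle: small chromed bottle with a wooden-topped stopper, 33 mm wide, 88 mm high, at the back; origin at the centre of its underside
- vial: glass vial with a cork, 24 mm wide, 54 mm high, at the back; origin at the centre of its underside
- lamp_edge (a point): nearest point of the grey bell-lamp shade that hangs over the left edge of the worktop: its right side, at the level of its lower rim (0.31 m above the worktop); the shade is 230 mm wide, reaches from here to the left, 0.25 m up, and does not give way: keep the arm clear of it

How it is judged:
On the way, in this order (a step that is already met when the one before it is completed fails the run):
1. the ear defenders hang over the bar, upright, a cup on each side, let go (x of crown in the frame of bar_mid between -0.05 and 0.05 m and y of crown in the frame of bar_mid between -0.02 and 0.02 m and z of crown in the frame of bar_mid between -0.012 and 0.012 m and angle between ear_defenders's own z axis and vertical below 0.35 rad and angle between the x axis of ear_defenders and the x axis of bar_stand, either way round below 0.35 rad and contact force between ear_defenders and bar_stand above 0.5 N and linear speed of ear_defenders below 0.1 m/s and contact force between the fingers and ear_defenders below 0.05 N), for 0.4 s.
2. the seal has let go: the lid is open past the rubber bead while the ear defenders hang on the bar (x of crown in the frame of bar_mid between -0.05 and 0.05 m and y of crown in the frame of bar_mid between -0.02 and 0.02 m and z of crown in the frame of bar_mid between -0.012 and 0.012 m and angle between ear_defenders's own z axis and vertical below 0.35 rad and angle between the x axis of ear_defenders and the x axis of bar_stand, either way round below 0.35 rad and contact force between ear_defenders and bar_stand above 0.5 N and linear speed of ear_defenders below 0.1 m/s and value of joint case_lid above 0.1 rad), for 0.1 s.
At the end, for the whole second after the job is handed in: Ear defenders hang free, upright and square to the bar within 0.35 rad, crown pad resting on it within 12 mm in height, 20 mm across, 50 mm along from the middle; fingers hold the lid (over 0.8 N) steady at 0.10 to 0.25 rad (front edge 13 to 32 mm up), the ear defenders off the case (all of step 2 and contact force between the fingers and ear_defenders below 0.05 N and value of joint case_lid below 0.25 rad and velocity of joint case_lid between -0.05 and 0.05 rad/s and contact force between the fingers and dry_case above 0.8 N and contact force between ear_defenders and dry_case below 0.05 N); the arm keeps its last pose, push and grip.
It fails at once if the lid swings wide open (past 0.4 rad, front edge 50 mm up) (value of joint case_lid above 0.4 rad).
It fails at once if the calliper, oil can, bottle or vial is moved by more than 3 cm (distance of any of calliper, oil_can, spirit_bottle, vial from where it was at the start of the episode above 0.03 m).
It also fails if it takes over 53 s, if anything falls off the work surface, if the arm or the gripper's body presses on something with over 40 N, if the wrist force passes 120 N, or if a joint passes its speed limit or range.

### The arm

A 6-joint arm with a two-finger parallel gripper is mounted at the origin on a cart in front of the work surface, level with it; the furniture and walls round the work are solid. World frame = base frame: x ahead of the robot, y to its left, z up, the work surface at z = 0. Lengths are in m, angles in rad, forces in N, time in s.
With the tool pointing down it reaches from about 0.35 to 0.775 m from the base axis. Payload 7.3 kg.
Tool frame: the origin (TCP) lies on the centre line of the jaws, within the pads' length; the fingertips stand 19 mm ahead of it and the grasp point (between the pads) is the TCP; y points along the fingers, x is the direction in which the jaws open and shut, and the axes are right-handed (so a half turn about y gives the same grasp; the last joint's range is limited). The gripper opens to 92 mm and grips with 3 to 60 N. Pads are 19 mm wide; open, the fingers measure 130 mm over their backs; the gripper's body (75 mm by 190 mm) begins 47 mm behind the grasp point.
Start: joints at [0.989, 0.342, 1.524, -0, 1.275, -0.146], TCP at [0.222, 0.476, 0.211] pointing down, gripper open.
Joint ranges: [-2.53, 2.53], [-0.77, 2.02], [0.04, 2.7], [-1, 4.14], [0.28, 2.66], [-3.11, 3.11]. Speed limits (rad/s): [2.57, 2.57, 3.14, 3.14, 3.14, 3.14].

### API

Orientations are given as a 3x3 rotation matrix whose columns are the frame's x, y, z axes.
In Python, from plant import get_obs, imaging, arm gives the robot as it stands.
- The arm moves only by the shell command python3 -m jog 'ROWS' [FORCE]. ROWS is JSON, a list of rows, each an object of numbers: "grip": the gripper's target within -1 to 1 (fully open at 1, half-way at 0, shut at -1); "dx", "dy", "dz": the shift along the tool's x, y, z in mm; "spin": the turn about the tool's y in degrees. In form: [{"grip": .., "dx": .., "dy": .., "dz": .., "spin": ..}, ...]. A call has 1 to 8 rows; each row shifts and turns the commanded pose from where the row before left it, along the tool's axes as they then stand; what a row does not reach is not made up. A row lasts 1/12 s, in which the tool goes at most 41.7 mm and 7.16 degrees, less where a joint would pass 70% of its speed; a pose out of reach is approached as far as the arm can. A call with a gripper value outside its range is refused whole. The fingers move at their own pace and stop on an object; FORCE is the grip in N (left out, the last holds). Time passes only in rows, so rows that do not move let the fingers close. It gives the time, the measured TCP pose, the force and the opening at its end, in the units of the state.
- get_obs(): the state, without advancing time (a new reading comes with each control period).
- imaging.grab_frame(name): name is "scene" or "top" or "wrist"; returns the picture (480x640x3 uint8, red, green, blue); there is no depth.
- imaging.camera_info(name): a dict with "camera_matrix" (3x3 intrinsics, pixels), "camera_from_world" (4x4, takes a point from world to camera coordinates); the wrist camera has in their place "hand_eye" (4x4, takes a point from camera to tool coordinates, whose origin is the TCP and whose axes are the tool frame's). Camera axes: x right, y down, z forward; pixel columns grow to the right and rows downward; lengths in m; the calibration is good to about 2 mm. A picture is of the moment at which its call begins: read the wrist's pose just before it. camera_info takes no time and is no camera call.
- arm.sign_off(): hands the job in, once; it reports no verdict.
The state is a dict: "time_s": time; "qpos": joint angles; "joint_vel": joint speeds; "tau": joint torques, N m; "position": TCP position; "eef_rot": TCP orientation; "force": force on the tool from outside, world axes, zero at the start; "ft_torque": the same for the moment, N m; "gripper_width": finger opening in m.
Only numpy, scipy, OpenCV 4.12 (cv2) and the standard library are available. Lean on these libraries where they do the work, as an engineer would, in place of code of your own. Each camera call takes 0.05 s, during which the arm holds its last target.

## Working session

There is one attempt and no reset: what is moved stays moved. The work goes in short steps, Python scripts to look and compute and a shell command to move; the robot and the scene stay as the last step left them, time stands still between calls to the robot, and variables do not carry over. Pictures are saved under pics/ and viewed, and the job is handed in when it is done.

```bash
ls; mkdir -p pics
python3 - <<'E'
from plant import get_obs, imaging, arm
import cv2
o=get_obs(); print(o)
for n in ["scene","top","wrist"]:
    im=imaging.grab_frame(n); cv2.imwrite(f"pics/{n}0.png",im[:,:,::-1]); print(n,imaging.camera_info(n))
E
```

```text
pics
{'time_s': 0.0, 'qpos': array([ 9.89039525e-01,  3.42727800e-01,  1.52502465e+00,  3.93270825e-06,
        1.27536145e+00, -1.45993987e-01]), 'joint_vel': array([ 0.00139478, -0.00044225, -0.00153932,  0.00054313,  0.00170569,
       -0.00125034]), 'tau': array([-9.63069488e-05, -4.31255150e+01, -2.44218725e+01,  7.16517703e-02,
        5.61318209e-02, -2.21439227e-04]), 'position': array([0.22134478, 0.47559241, 0.21063967]), 'eef_rot': array([[ 4.22102462e-01, -8.39053546e-04, -9.06547741e-01],
       [ 9.06546881e-01, -1.26892654e-03,  4.22103236e-01],
       [-1.50450970e-03, -9.99998843e-01,  2.25024359e-04]]), 'force': array([1.40602456, 0.55976319, 0.1892657 ]), 'ft_torque': array([0.01394084, 0.00906255, 0.02558619]), 'gripper_width': 0.09170536488004331}
scene {'camera_matrix': array([[464.0165387 ,   0.        , 319.29883188],
       [  0.        , 464.0165387 , 238.54581111],
       [  0.        ,   0.        ,   1.        ]]), 'camera_from_world': array([[ 0.72966803, -0.68377854, -0.00561045, -0.35927909],
       [-0.5240272 , -0.55388685, -0.64699679,  0.48932395],
[... 401 characters left out ...]
31,  0.00346858, -0.19206379,  0.59966798],
       [ 0.19208573,  0.00784039, -0.98134683,  1.3439229 ],
       [ 0.        ,  0.        ,  0.        ,  1.        ]])}
wrist {'camera_matrix': array([[379.07376884,   0.        , 320.65522899],
       [  0.        , 379.07376884, 244.1945425 ],
       [  0.        ,   0.        ,   1.        ]]), 'hand_eye': array([[ 9.99999398e-01,  5.44180808e-04,  9.52398584e-04,
         2.73580490e-04],
       [-7.84728524e-04, -2.51747656e-01,  9.67792592e-01,
        -1.72082682e-01],
       [ 7.66418266e-04, -9.67792758e-01, -2.51747077e-01,
         6.73479856e-02],
       [ 0.00000000e+00,  0.00000000e+00,  0.00000000e+00,
         1.00000000e+00]])}
```

View pics/scene0.png

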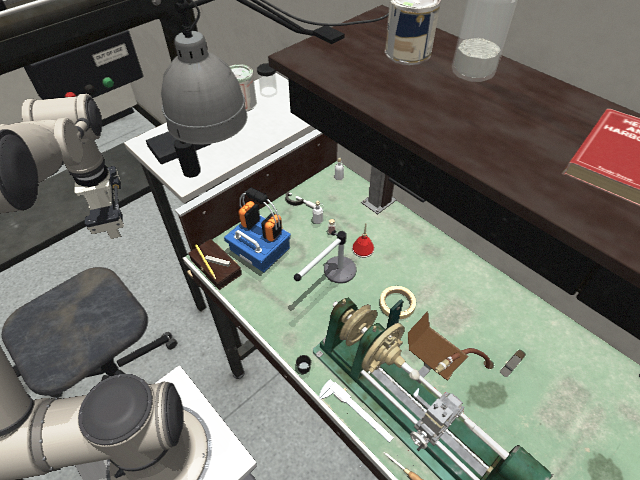

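View pics/top0.png

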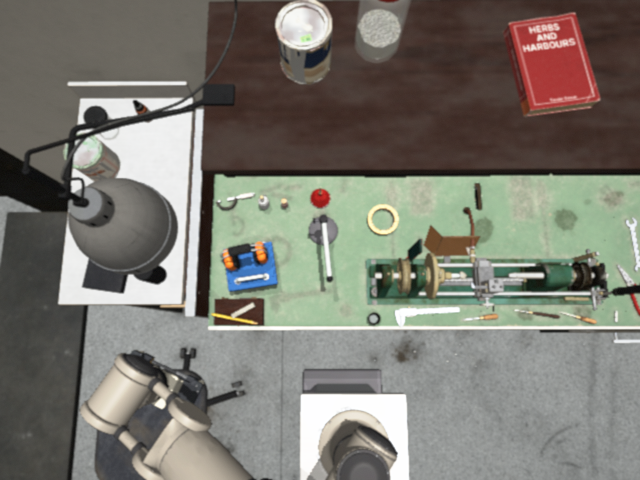

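The overview shows the case at top px (249,267), and the stand with its post near (322,230) and ball near (329,279). Next I'll zoom in on both.

Run:
```python
import cv2
a=cv2.imread("pics/top0.png")[180:310,205:355]; cv2.imwrite("pics/topc.png",cv2.resize(a,None,fx=5,fy=4.6,interpolation=cv2.INTER_CUBIC)[:600])
a=cv2.imread("pics/scene0.png")[160:300,200:390]; cv2.imwrite("pics/scenec.png",cv2.resize(a,None,fx=4,fy=4,interpolation=cv2.INTER_CUBIC))
```

```text
(no output)
```

View pics/topc.png

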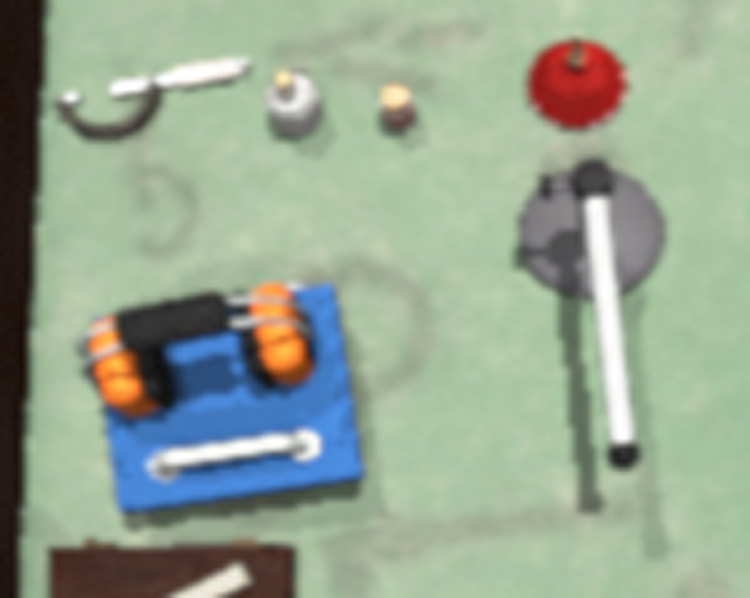

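View pics/scenec.png

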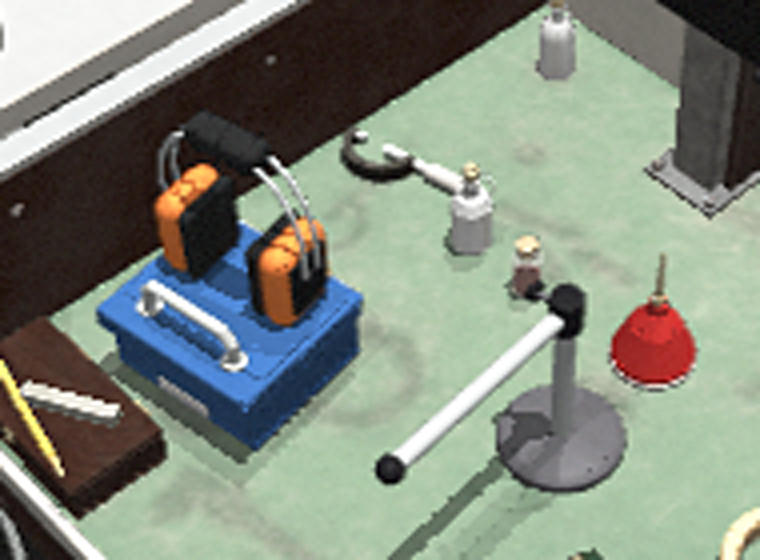

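View pics/wrist0.png

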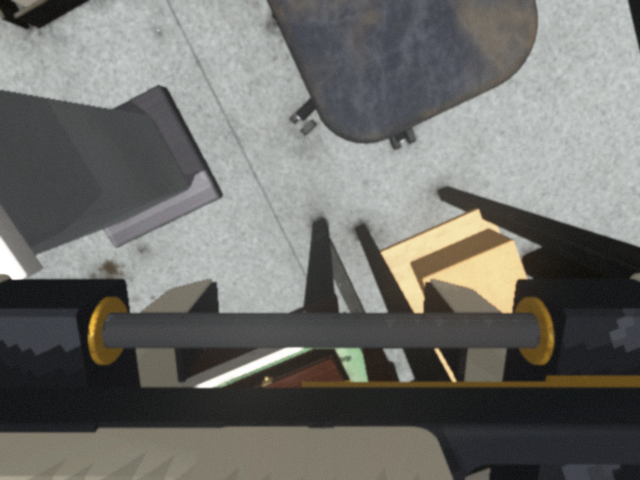

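```bash
cat > h.py <<'E'
import numpy as np, cv2
from plant import get_obs, imaging
def ray(n,uv,obs=None):
    i=imaging.camera_info(n);K=i["camera_matrix"]
    d=np.linalg.solve(K,np.array([uv[0],uv[1],1.]))
    if n=="wrist":
        H=i["hand_eye"];R=obs["eef_rot"];p=obs["position"]
        return p+R@H[:3,3], R@H[:3,:3]@d
    T=i["camera_from_world"];return -T[:3,:3].T@T[:3,3],T[:3,:3].T@d
def plane(n,uv,z,obs=None):
    c,d=ray(n,uv,obs);return c+d*(z-c[2])/d[2]
def tri(r):
    A=0;b=0
    for c,d in r:
        d=d/np.linalg.norm(d);P=np.eye(3)-np.outer(d,d);A=A+P;b=b+P@c
    p=np.linalg.solve(A,b)
    return p,[float(np.linalg.norm((np.eye(3)-np.outer(d,d)/(d@d))@(p-c))) for c,d in r]
def proj(n,p,obs=None):
    i=imaging.camera_info(n);K=i["camera_matrix"]
    if n=="wrist":
        H=i["hand_eye"];q=obs["eef_rot"].T@(np.array(p)-obs["position"]);q=H[:3,:3].T@(q-H[:3,3])
    else:
        T=i["camera_from_world"];q=T[:3,:3]@p+T[:3,3]
    q=K@q;return q[:2]/q[2]
E
python3 - <<'E'
from h import *
np.set_printoptions(precision=4,suppress=True)
t=lambda u,v:(205+(u+.5)/5-.5,180+(v+.5)/4.6-.5)
s=lambda u,v:(200+(u+.5)/4-.5,160+(v+.5)/4-.5)
top=cv2.imread("pics/top0.png");sc=cv2.imread("pics/scene0.png")
def comp(im,m,box):
    x0,y0,x1,y1=box;mm=np.zeros(m.shape,np.uint8);mm[y0:y1,x0:x1]=m[y0:y1,x0:x1]
    n,l,st,c=cv2.connectedComponentsWithStats(mm);k=1+np.argmax(st[1:,4]);r=cv2.minAreaRect(np.argwhere(l==k)[:,::-1].astype(np.float32))
    return c[k],st[k],r
# white bars in top
br=(top.min(2)>190).astype(np.uint8)
for nm,b,z in(("bar",(318,215,340,282),.148),("handle",(230,268,275,290),.098)):
    c,st,r=comp(top,br,b);print("top",nm,c,st,r,plane("top",c,z)); 
    bp=cv2.boxPoints(r);print([plane("top",q,z) for q in bp])
br=(sc.min(2)>170).astype(np.uint8)
for nm,b,z in(("bar",(295,235,345,280),.148),("handle",(232,228,264,252),.098)):
    c,st,r=comp(sc,br,b);print("sc",nm,c,st,r,plane("scene",c,z))
    bp=cv2.boxPoints(r);print([plane("scene",q,z) for q in bp])
print("ball",plane("top",t(623,456),.148),plane("scene",s(390,468),.148),tri([ray("top",t(623,456)),ray("scene",s(390,468))]))
print("post",plane("top",t(592,182),.16),plane("scene",s(567,308),.15),tri([ray("top",t(592,182)),ray("scene",s(567,308))]))
print("padmid",tri([ray("top",t(174,317)),ray("scene",s(227,143))]))
print("padL",tri([ray("top",t(123,326)),ray("scene",s(196,127))]))
print("padR",tri([ray("top",t(226,310)),ray("scene",s(260,155))]))
for z in(.212,.222):print(plane("top",t(174,317),z),plane("scene",s(227,143),z))
print("handle",tri([ray("top",t(237,453)),ray("scene",s(192,322))]))
# lid corners z .072
for n,f,l in(("top",t,[(125,512),(362,478),(335,285)]),("scene",s,[(98,310),(248,398),(362,297)])):
    print(n,[plane(n,f(*q),.072) for q in l])
print("lamp",plane("top",(177,225),.31))
print("shelf edge",)
E
```

```text
top bar [326.3583 249.2792] [322 223  10  53 240] ((326.30419921875, 249.02040100097656), (52.44540023803711, 4.579388618469238), 84.05313110351562) [0.5676 0.0809 0.148 ]
[array([0.6453, 0.0952, 0.148 ]), array([0.6466, 0.0819, 0.148 ]), array([0.4932, 0.0673, 0.148 ]), array([0.4919, 0.0803, 0.148 ])]
top handle [252.8911 277.2277] [235 274  34   8 101] ((251.45960998535156, 277.3735656738281), (5.118391036987305, 33.31782531738281), 86.3086166381836) [0.4932 0.2989 0.098 ]
[array([0.4973, 0.3532, 0.098 ]), array([0.5035, 0.2544, 0.098 ]), array([0.4882, 0.2531, 0.098 ]), array([0.4821, 0.3517, 0.098 ])]
sc bar [316.6423 252.6667] [295 235  46  45 861] ((317.5, 257.0), (45.0, 44.0), 0.0) [0.5759 0.0982 0.148 ]
[array([0.478 , 0.0734, 0.148 ]), array([0.5749, 0.1841, 0.148 ]), array([0.6644, 0.0995, 0.148 ]), array([ 0.5608, -0.0048,  0.148 ])]
sc handle [247.3038 237.3418] [236 230  23  17  79] ((247.3773651123047, 237.82078552246094), (26.516101837158203, 4.953557968139648), 29.05460548400879) [0.4964 0.3056 0.098 ]
[array([0.4784, 0.3424, 0.098 ]), array([0.4935, 0.3511, 0.098 ])
[... 324 characters left out ...]
50043])
padmid (array([0.5581, 0.3211, 0.2134]), [0.0005066366951054287, 0.0005066366951054237])
padL (array([0.5528, 0.3492, 0.2125]), [0.0005802082409801779, 0.0005802082409801123])
padR (array([0.5621, 0.2909, 0.2203]), [0.0008129507500591691, 0.0008129507500590811])
[0.5588 0.3211 0.212 ] [0.5584 0.3225 0.212 ]
[0.5569 0.3193 0.222 ] [0.5528 0.3137 0.222 ]
handle (array([0.4924, 0.3019, 0.0916]), [0.0010947962445759247, 0.0010947962445758976])
top [array([0.4551, 0.3719, 0.072 ]), array([0.477 , 0.2294, 0.072 ]), array([0.6063, 0.2479, 0.072 ])]
scene [array([0.4584, 0.3732, 0.072 ]), array([0.4876, 0.2329, 0.072 ]), array([0.608 , 0.2491, 0.072 ])]
lamp [0.6023 0.4653 0.31  ]
shelf edge
```

```bash
python3 -m jog '[{"grip":1,"dy":-40,"spin":7,"dx":0,"dz":0},{"grip":1,"dy":-40,"spin":7},{"grip":1,"dy":-40,"spin":7},{"grip":1,"spin":7},{"grip":1,"spin":7},{"grip":1,"spin":7},{"grip":1,"spin":7},{"grip":1,"spin":7}]'
python3 - <<'E'
from h import *
print(tri([ray("top",(207,172)),ray("scene",(270,62))]))
E
```

```text
(array([0.64999848, 0.32719856, 0.56777636]), [0.0002425109637201351, 0.00024251096372021326])invalid input
```

```bash
python3 -m jog '[{"grip":1,"dx":0,"dy":-40,"dz":0,"spin":7},{"grip":1,"dx":0,"dy":-40,"dz":0,"spin":7},{"grip":1,"dx":0,"dy":-40,"dz":0,"spin":7},{"grip":1,"dx":0,"dy":0,"dz":0,"spin":7},{"grip":1,"dx":0,"dy":0,"dz":0,"spin":7},{"grip":1,"dx":0,"dy":0,"dz":0,"spin":7},{"grip":1,"dx":0,"dy":0,"dz":0,"spin":7},{"grip":1,"dx":0,"dy":0,"dz":0,"spin":7}]'
python3 - <<'E'
from h import *
for uv in [(270,62),(290,110),(292,118),(600,290),(570,178),(575,290)]:
    c,d=ray("scene",uv); print(uv,c+d*(.65-c[0])/d[0])
for uv in [(207,172),(400,172),(400,175),(640,172)]:
    print(plane("top",uv,.568),plane("top",uv,.45))
a=cv2.imread("pics/scene0.png")[30:230,250:450]; cv2.imwrite("pics/scsh.png",cv2.resize(a,None,fx=3,fy=3,interpolation=cv2.INTER_CUBIC))
E
```

```text
time_s: 0.82
position: [0.2215, 0.4758, 0.3311]
eef_rot: [[0.989, -0.0, -0.151], [0.151, -0.001, 0.989], [-0.0, -1.0, -0.0]]
force: [0.0, -1.2, 0.4]
gripper_width: 0.0917
(270, 62) [0.65       0.32680152 0.56800691]
(290, 110) [0.65       0.26545723 0.47153416]
(292, 118) [0.65       0.25975523 0.45209465]
(600, 290) [ 0.65       -0.47017169  0.50949157]
(570, 178) [ 0.65       -0.35385887  0.66462919]
(575, 290) [ 0.65       -0.44243905  0.47958373]
[0.64969514 0.32725079 0.568     ] [0.6931302  0.35808669 0.45      ]
[ 0.64776408 -0.06169647  0.568     ] [ 0.6909363  -0.08379832  0.45      ]
[ 0.64142812 -0.06145884  0.568     ] [ 0.68373799 -0.08352834  0.45      ]
[ 0.64538282 -0.54131896  0.568     ] [ 0.68823094 -0.62869992  0.45      ]
```

View pics/scsh.png

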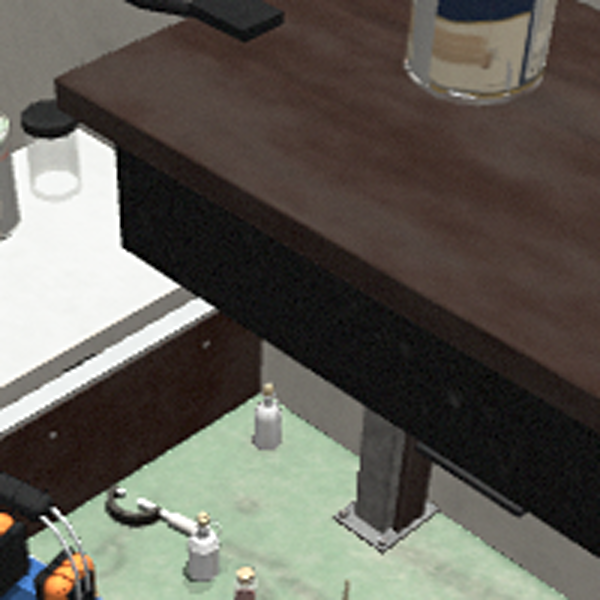

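```bash
python3 -m jog '[{"grip":1,"dx":20,"dy":0,"dz":-41,"spin":0},{"grip":1,"dx":20,"dy":0,"dz":-41,"spin":0},{"grip":1,"dx":20,"dy":0,"dz":-41,"spin":0},{"grip":1,"dx":20,"dy":0,"dz":-41,"spin":0},{"grip":1,"dx":20,"dy":0,"dz":-41,"spin":0},{"grip":1,"dx":40,"dy":0,"dz":0,"spin":0},{"grip":1,"dx":40,"dy":0,"dz":0,"spin":0},{"grip":1,"dx":0,"dy":0,"dz":0,"spin":0}]'
python3 -m jog '[{"grip":1,"dx":40,"dy":0,"dz":0,"spin":0},{"grip":1,"dx":30,"dy":0,"dz":0,"spin":0},{"grip":1,"dx":0,"dy":0,"dz":0,"spin":0}]'
python3 - <<'E'
from h import *
o=get_obs();im=imaging.grab_frame("wrist");cv2.imwrite("pics/w1.png",im[:,:,::-1]);print(o["position"],o["eef_rot"])
for p in[(.558,.321,.222),(.4935,.302,.098)]:print(proj("wrist",p,o))
E
```

```text
time_s: 1.48
position: [0.4257, 0.317, 0.3287]
eef_rot: [[0.988, -0.001, -0.153], [0.153, -0.002, 0.988], [-0.001, -1.0, -0.001]]
force: [-1.3, -0.6, -1.6]
gripper_width: 0.092
time_s: 1.73
position: [0.4934, 0.3285, 0.3284]
eef_rot: [[0.988, -0.002, -0.155], [0.155, -0.002, 0.988], [-0.002, -1.0, -0.001]]
force: [-0.3, -0.2, -0.4]
gripper_width: 0.0917
[0.49335342 0.32851543 0.32835921] [[ 0.98798516 -0.00171785 -0.15453922]
 [ 0.15453626 -0.00174085  0.98798558]
 [-0.00196624 -0.99999701 -0.00145446]]
[402.15685493 260.21929666]
[317.0601897  234.46038505]
```

View pics/w1.png

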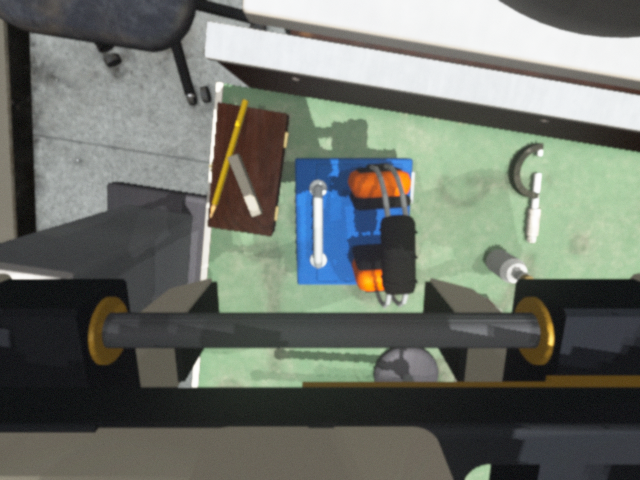

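The picture shows the pad at px 382–416 × 215–293. The handle lies at (318,188)–(318,262), and the case edges are parallel to the tool axes.

Run:
```python
from h import *
o=get_obs();im=cv2.imread("pics/w1.png")
m=(im.max(2)<50).astype(np.uint8);mm=np.zeros_like(m);mm[205:300,365:425]=m[205:300,365:425]
mm=cv2.morphologyEx(mm,cv2.MORPH_OPEN,np.ones((9,9)))
n,l,st,c=cv2.connectedComponentsWithStats(mm);k=1+np.argmax(st[1:,4]);print(st[k],c[k],cv2.minAreaRect(np.argwhere(l==k)[:,::-1].astype(np.float32)))
for q in [(383,254),(415.5,254)]:
  for z in(.202,.212,.222):print(q,z,plane("wrist",q,z,o)[:2])
print(plane("wrist",c[k],.212,o))
R=o["eef_rot"]
for a in [(400,217),(400,293)]:print(plane("wrist",a,.212,o))
for a in [(318,188),(318,262)]:print("h",plane("wrist",a,.103,o),plane("wrist",a,.098,o))
for a in [(296,158),(413,158),(298,283)]:print("lid",plane("wrist",a,.072,o))
p=plane("wrist",c[k],.212,o);print("tool delta",R.T@(p-o["position"]))
```

```text
[366 217  39  45 895] [387.44469274 239.18882682] ((387.4324645996094, 241.09457397460938), (29.178157806396484, 54.985130310058594), 35.53767395019531)
(383, 254) 0.202 [0.5445355  0.31840363]
(383, 254) 0.212 [0.5424251  0.32099075]
(383, 254) 0.222 [0.54031469 0.32357786]
(415.5, 254) 0.202 [0.5708383  0.32258036]
(415.5, 254) 0.212 [0.567848   0.32502775]
(415.5, 254) 0.222 [0.56485769 0.32747514]
[0.54348601 0.33340138 0.212     ]
[0.54953343 0.35224083 0.212     ]
[0.56260388 0.2907289  0.212     ]
h [0.48428228 0.35253079 0.103     ] [0.48431788 0.35198786 0.098     ]
h [0.49675598 0.27262963 0.103     ] [0.4969483  0.27108274 0.098     ]
lid [0.45542692 0.37793062 0.072     ]
lid [0.58293656 0.39807973 0.072     ]
lid [0.47828454 0.23318143 0.072     ]
tool delta [ 0.05279277  0.11676599 -0.00323901]
```

```bash
python3 -m jog '[{"grip":1,"dx":31,"dy":0,"dz":-8,"spin":0},{"grip":1,"dx":31,"dy":10,"dz":-9,"spin":0},{"grip":1,"dx":0,"dy":30,"dz":0,"spin":0},{"grip":1,"dx":0,"dy":30,"dz":0,"spin":0},{"grip":1,"dx":0,"dy":0,"dz":0,"spin":0},{"grip":1,"dx":0,"dy":0,"dz":0,"spin":0}]' 20
python3 - <<'E'
from h import *
o=get_obs();im=imaging.grab_frame("wrist");cv2.imwrite("pics/w2.png",im[:,:,::-1]);print(o["position"],o["eef_rot"])
im=imaging.grab_frame("scene");cv2.imwrite("pics/s2.png",cv2.resize(im[120:300,180:400,::-1],None,fx=3.3,fy=3.3,interpolation=cv2.INTER_CUBIC))
E
```

```text
time_s: 2.28
position: [0.5519, 0.3217, 0.2606]
eef_rot: [[0.988, -0.004, -0.157], [0.157, -0.001, 0.988], [-0.004, -1.0, -0.001]]
force: [-0.3, -1.1, -0.0]
gripper_width: 0.0916
[0.55185654 0.32172261 0.26058219] [[ 9.87529125e-01 -3.53016914e-03 -1.57396838e-01]
 [ 1.57393187e-01 -1.29105664e-03  9.87535173e-01]
 [-3.68937442e-03 -9.99992936e-01 -7.19331460e-04]]
```

View pics/w2.png

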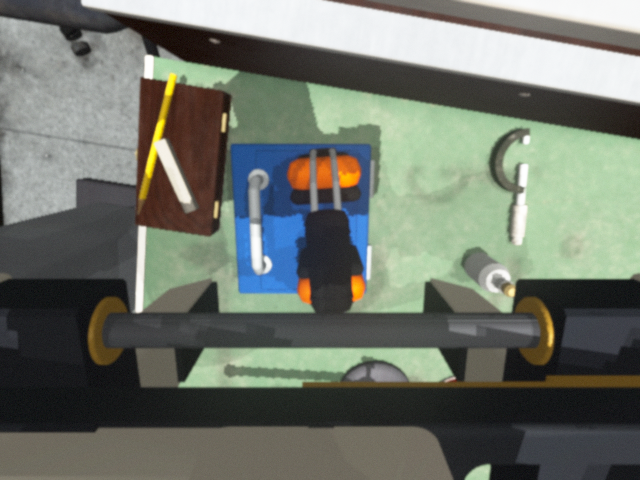

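View pics/s2.png

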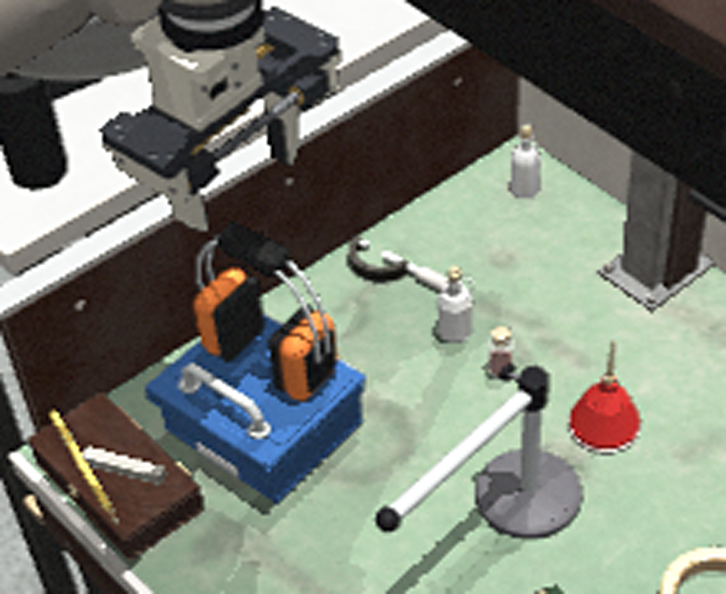

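```bash
python3 -m jog '[{"grip":1,"dx":5,"dy":0,"dz":0,"spin":0},{"grip":1,"dx":0,"dy":17,"dz":0,"spin":0},{"grip":1,"dx":0,"dy":17,"dz":0,"spin":0},{"grip":1,"dx":0,"dy":0,"dz":0,"spin":0},{"grip":-1,"dx":0,"dy":0,"dz":0,"spin":0},{"grip":-1,"dx":0,"dy":0,"dz":0,"spin":0},{"grip":-1,"dx":0,"dy":0,"dz":0,"spin":0},{"grip":-1,"dx":0,"dy":0,"dz":0,"spin":0}]' 20
python3 -m jog '[{"grip":-1,"dx":0,"dy":0,"dz":0,"spin":0},{"grip":-1,"dx":0,"dy":0,"dz":0,"spin":0},{"grip":-1,"dx":0,"dy":0,"dz":0,"spin":0},{"grip":-1,"dx":0,"dy":0,"dz":0,"spin":0}]'
```

```text
time_s: 3.05
position: [0.5587, 0.3229, 0.2288]
eef_rot: [[0.988, 0.002, -0.157], [0.157, 0.001, 0.988], [0.002, -1.0, 0.001]]
force: [0.0, -1.4, 0.4]
gripper_width: 0.0699
time_s: 3.38
position: [0.5582, 0.3226, 0.2274]
eef_rot: [[0.988, 0.0, -0.157], [0.157, 0.0, 0.988], [0.0, -1.0, 0.0]]
force: [-0.3, 0.5, -0.2]
gripper_width: 0.0429
```

```bash
python3 -m jog '[{"grip":-1,"dx":0,"dy":0,"dz":0,"spin":0},{"grip":-1,"dx":0,"dy":0,"dz":0,"spin":0},{"grip":-1,"dx":0,"dy":0,"dz":0,"spin":0},{"grip":-1,"dx":0,"dy":0,"dz":0,"spin":0},{"grip":-1,"dx":0,"dy":0,"dz":0,"spin":0}]'
python3 - <<'E'
from h import *
im=imaging.grab_frame("scene");cv2.imwrite("pics/s3.png",cv2.resize(im[120:300,180:400,::-1],None,fx=3.3,fy=3.3,interpolation=cv2.INTER_CUBIC))
E
```

```text
time_s: 3.8
position: [0.5582, 0.3226, 0.2273]
eef_rot: [[0.988, -0.0, -0.157], [0.157, 0.0, 0.988], [-0.0, -1.0, 0.0]]
force: [-0.3, 0.3, -0.5]
gripper_width: 0.0097
```

View pics/s3.png

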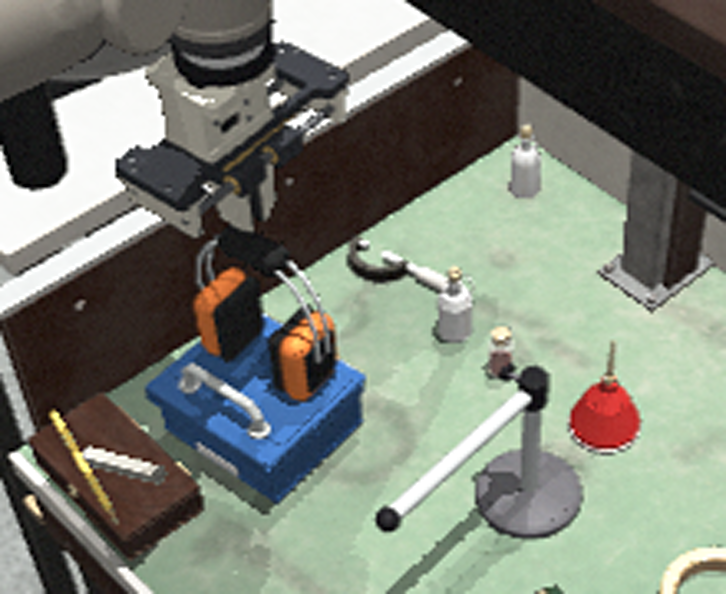

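Run:
```python
from h import *
o=get_obs();R=o["eef_rot"];p=o["position"]
for d in (0,.019):
  q=proj("scene",p+R@[0,d,0]);print((q-[180,120])*3.3, proj("wrist",p+R@[0,d,0],o),proj("top",p+R@[0,d,0]))
im=imaging.grab_frame("wrist");cv2.imwrite("pics/w4.png",im[:,:,::-1])
im=imaging.grab_frame("top");cv2.imwrite("pics/t4.png",cv2.resize(im[180:310,205:355,::-1],None,fx=4.5,fy=4.5,interpolation=cv2.INTER_CUBIC))
im=cv2.imread("pics/s3.png")
```

```text
[249.76783342 235.48772282] [319.87814669 290.12621938] [237.85160217 247.70472847]
[252.26638486 251.92009358] [319.94614285 276.98116546] [239.07461336 248.97574442]
```

View pics/w4.png

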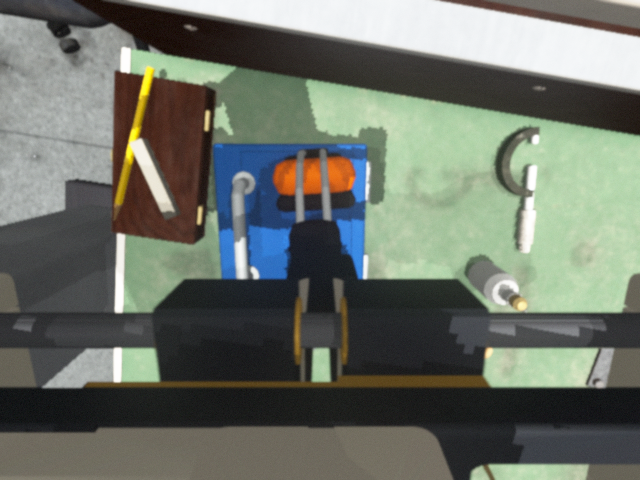

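View pics/t4.png

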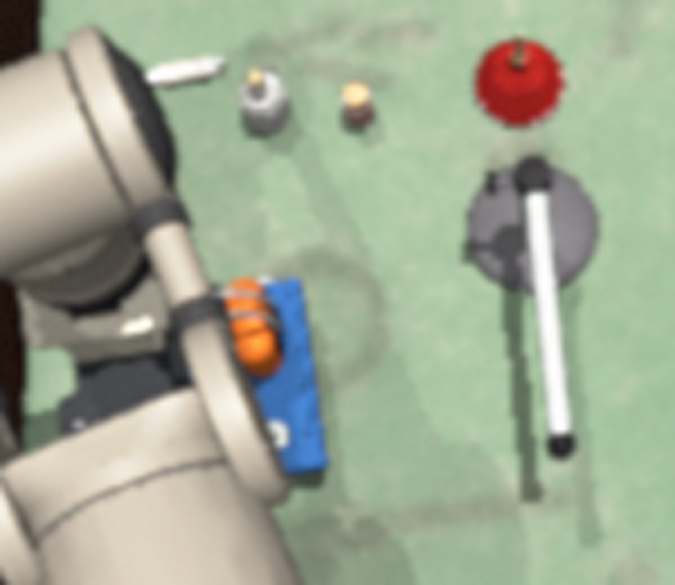

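Run:
```python
from h import *
im=imaging.grab_frame("scene")
cv2.imwrite("pics/s5.png",cv2.resize(im[140:250,205:305,::-1],None,fx=5.4,fy=5.4,interpolation=cv2.INTER_CUBIC))
print(get_obs())
```

```text
{'time_s': 4.0, 'qpos': array([4.05302489e-01, 5.59620137e-01, 1.12974708e+00, 1.14341513e-05,
       1.45217373e+00, 2.47701371e-01]), 'joint_vel': array([ 0.00055383, -0.00044864, -0.00073297,  0.00102998,  0.00167637,
        0.00076133]), 'tau': array([-7.75825465e-04, -5.55460811e+01, -2.60073441e+01,  8.71339347e-02,
        1.60108181e-02,  1.04687426e-04]), 'position': array([0.55818414, 0.32263266, 0.22732402]), 'eef_rot': array([[ 9.87606839e-01,  4.30404346e-05, -1.56948174e-01],
       [ 1.56948173e-01,  3.08215686e-05,  9.87606840e-01],
       [ 4.73444165e-05, -9.99999999e-01,  2.36844744e-05]]), 'force': array([ 0.30712552, -0.31755065, -0.21690911]), 'ft_torque': array([-0.03580802,  0.04354091,  0.02974183]), 'gripper_width': 0.0007370432164299743}
```

View pics/s5.png

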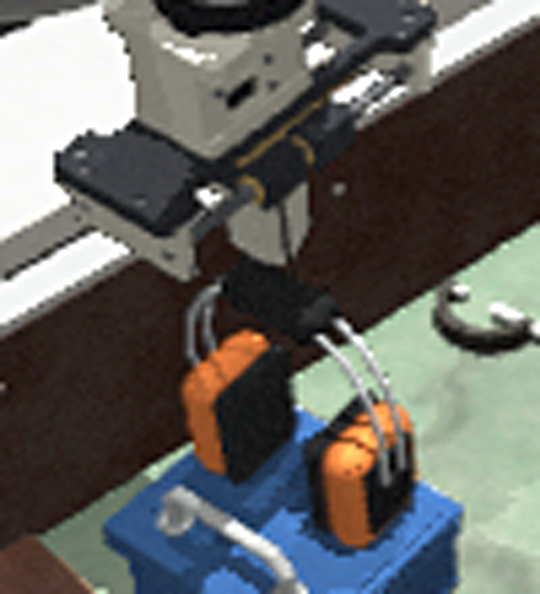

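Run:
```python
from h import *
np.set_printoptions(precision=4,suppress=True)
def O(p,R):return dict(position=np.array(p),eef_rot=np.array(R))
o1=O([0.49335342,0.32851543,0.32835921],[[ 0.98798516,-0.00171785,-0.15453922],[ 0.15453626,-0.00174085,0.98798558],[-0.00196624,-0.99999701,-0.00145446]])
o2=O([0.55185654,0.32172261,0.26058219],[[ 9.87529125e-01,-3.53016914e-03,-1.57396838e-01],[ 1.57393187e-01,-1.29105664e-03,9.87535173e-01],[-3.68937442e-03,-9.99992936e-01,-7.19331460e-04]])
o4=get_obs()
print("near",tri([ray("wrist",(398,217),o1),ray("wrist",(330,210),o2)]),tri([ray("wrist",(398,217),o1),ray("wrist",(330,210),o2),ray("wrist",(320,221),o4)]))
print("far",tri([ray("wrist",(400,293),o1),ray("wrist",(332,311),o2)]))
for z in(.18,.19,.2,.21,.22):print(z,plane("wrist",(398,217),z,o1),plane("wrist",(330,210),z,o2),plane("wrist",(320,221),z,o4), plane("wrist",(400,293),z,o1),plane("wrist",(332,311),z,o2))
for n in("w1","w2"):
  a=cv2.imread(f"pics/{n}.png")[190:330,260:450];cv2.imwrite(f"pics/{n}z.png",cv2.resize(a,None,fx=4,fy=4,interpolation=cv2.INTER_CUBIC))
```

```text
near (array([0.5532, 0.3506, 0.1989]), [0.000629100244324733, 0.0006291002443247829]) (array([0.5535, 0.3504, 0.1972]), [0.000665269510110489, 0.0006477864409398195, 0.00023359388206297522])
far (array([0.564 , 0.2917, 0.2151]), [0.00018110958526742116, 0.00018110958526749532])
0.18 [0.5576 0.3471 0.18  ] [0.5541 0.3482 0.18  ] [0.5543 0.3471 0.18  ] [0.5738 0.2791 0.18  ] [0.5676 0.2758 0.18  ]
0.19 [0.5553 0.3486 0.19  ] [0.5536 0.3498 0.19  ] [0.554  0.3491 0.19  ] [0.571  0.2827 0.19  ] [0.5666 0.2803 0.19  ]
0.2 [0.553  0.3501 0.2   ] [0.5531 0.3514 0.2   ] [0.5537 0.351  0.2   ] [0.5681 0.2864 0.2   ] [0.5656 0.2848 0.2   ]
0.21 [0.5507 0.3516 0.21  ] [0.5527 0.353  0.21  ] [0.5534 0.3529 0.21  ] [0.5653 0.29   0.21  ] [0.5646 0.2892 0.21  ]
0.22 [0.5484 0.3532 0.22  ] [0.5522 0.3546 0.22  ] [0.5531 0.3548 0.22  ] [0.5625 0.2937 0.22  ] [0.5636 0.2937 0.22  ]
```

View pics/w1z.png

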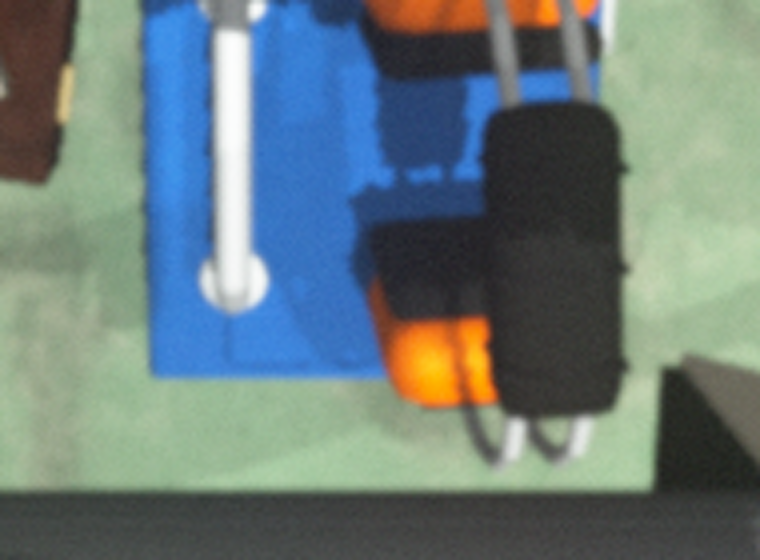

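View pics/w2z.png

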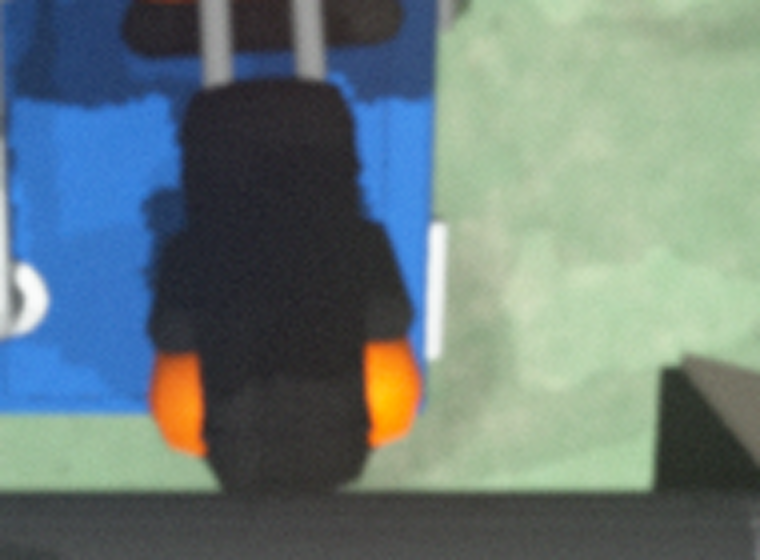

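Run:
```python
from h import *
a=cv2.imread(f"pics/w4.png")[150:310,220:410];a=np.clip(a.astype(float)*1.8+10,0,255).astype(np.uint8);cv2.imwrite(f"pics/w4z.png",cv2.resize(a,None,fx=3.7,fy=3.7,interpolation=cv2.INTER_CUBIC))
```

```text
(no output)
```

View pics/w4z.png

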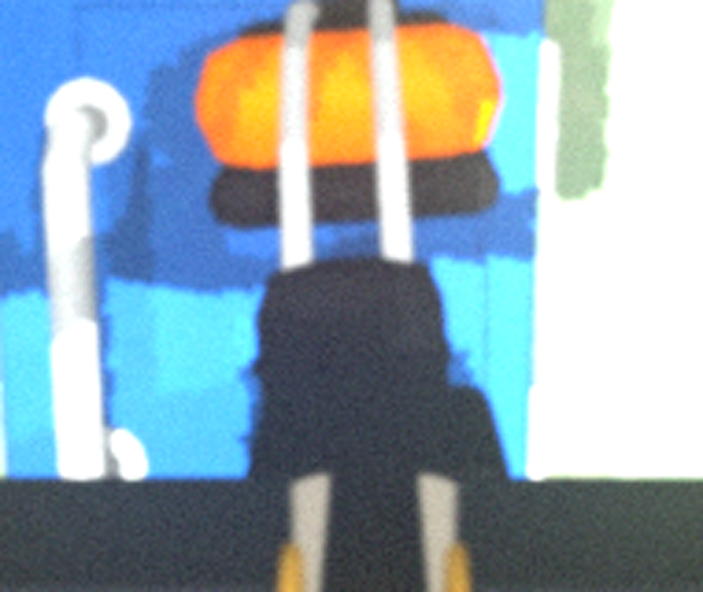

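Run:
```python
from h import *
np.set_printoptions(precision=4,suppress=True)
def O(p,R):return dict(position=np.array(p),eef_rot=np.array(R))
o1=O([0.49335342,0.32851543,0.32835921],[[ 0.98798516,-0.00171785,-0.15453922],[ 0.15453626,-0.00174085,0.98798558],[-0.00196624,-0.99999701,-0.00145446]])
o2=O([0.55185654,0.32172261,0.26058219],[[ 9.87529125e-01,-3.53016914e-03,-1.57396838e-01],[ 1.57393187e-01,-1.29105664e-03,9.87535173e-01],[-3.68937442e-03,-9.99992936e-01,-7.19331460e-04]])
print("lidFL",tri([ray("wrist",(296,158),o1),ray("wrist",(232,145),o2)]))
print("lidFR",tri([ray("wrist",(297.5,284),o1),ray("wrist",(239.5,292),o2)]))
print("lidBL",tri([ray("wrist",(412,158),o1),ray("wrist",(370,145),o2)]))
# pad edges side: left,right at mid
for L1,L2 in(((383,240),(306,240)),((415.5,240),(350,240))):
    print(tri([ray("wrist",L1,o1),ray("wrist",L2,o2)]))
```

```text
lidFL (array([0.4571, 0.3765, 0.0586]), [0.0008284422426487574, 0.0008284422426486628])
lidFR (array([0.4801, 0.2274, 0.0595]), [0.00028328413003486137, 0.0002832841300347905])
lidBL (array([0.5873, 0.3971, 0.0587]), [0.0006566775244699365, 0.000656677524469776])
(array([0.5414, 0.3337, 0.2162]), [0.0005256987810082659, 0.0005256987810083464])
(array([0.5675, 0.3367, 0.2116]), [0.0005697154819671551, 0.0005697154819671335])
```

```bash
python3 -m jog '[{"grip":-1,"dx":0,"dy":2,"dz":0,"spin":0},{"grip":-1,"dx":0,"dy":0,"dz":0,"spin":0},{"grip":-1,"dx":0,"dy":0,"dz":0,"spin":0}]' | grep -E "pos|force"
python3 -m jog '[{"grip":-1,"dx":0,"dy":2,"dz":0,"spin":0},{"grip":-1,"dx":0,"dy":0,"dz":0,"spin":0},{"grip":-1,"dx":0,"dy":0,"dz":0,"spin":0}]'| grep -E "pos|force"
```

```text
position: [0.5581, 0.3226, 0.2251]
force: [0.2, 0.7, 0.7]
position: [0.5581, 0.3226, 0.2232]
force: [-0.3, 1.2, -0.4]
```

```bash
python3 -m jog '[{"grip":-1,"dx":0,"dy":2,"dz":0,"spin":0},{"grip":-1,"dx":0,"dy":0,"dz":0,"spin":0},{"grip":-1,"dx":0,"dy":0,"dz":0,"spin":0}]' | grep -E "pos|force"
python3 -m jog '[{"grip":-1,"dx":0,"dy":2,"dz":0,"spin":0},{"grip":-1,"dx":0,"dy":0,"dz":0,"spin":0},{"grip":-1,"dx":0,"dy":0,"dz":0,"spin":0}]'| grep -E "pos|force"
```

```text
position: [0.5581, 0.3226, 0.2212]
force: [1.0, -0.1, 1.4]
position: [0.5581, 0.3226, 0.2192]
force: [0.7, -0.3, -1.0]
```

Run:
```python
from h import *
im=imaging.grab_frame("scene")
cv2.imwrite("pics/s6.png",cv2.resize(np.clip(im[160:250,205:305,::-1]*1.6,0,255).astype(np.uint8),None,fx=6,fy=6,interpolation=cv2.INTER_CUBIC))
a=imaging.grab_frame("wrist")[150:310,220:410,::-1];a=np.clip(a.astype(float)*1.8+10,0,255).astype(np.uint8);cv2.imwrite(f"pics/w6z.png",cv2.resize(a,None,fx=3.7,fy=3.7,interpolation=cv2.INTER_CUBIC))
```

```text
(no output)
```

View pics/s6.png

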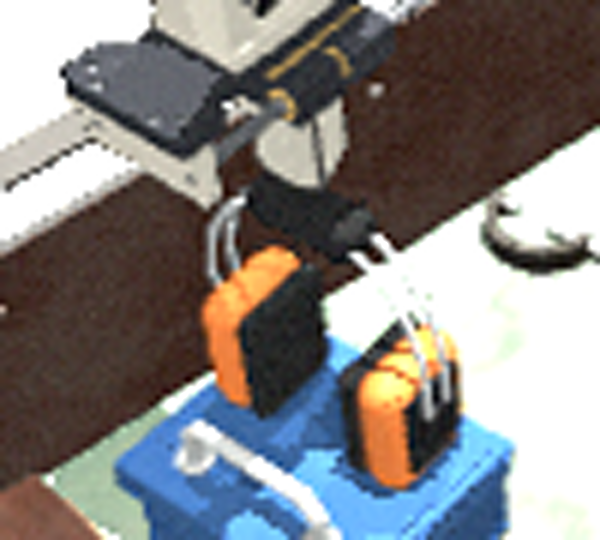

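View pics/w6z.png

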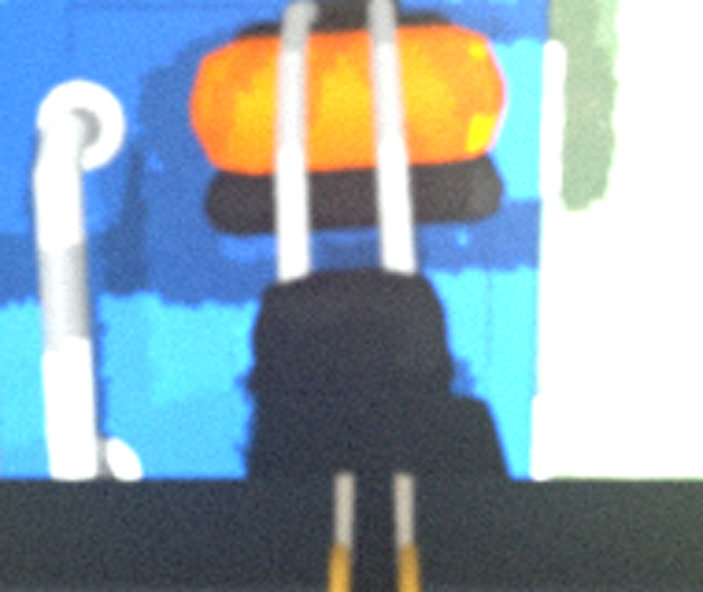

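Run:
```python
from h import *
R=np.array([[ 9.87529125e-01,-3.53016914e-03,-1.57396838e-01],[ 1.57393187e-01,-1.29105664e-03,9.87535173e-01],[-3.68937442e-03,-9.99992936e-01,-7.19331460e-04]])
p=np.array([0.55185654,0.32172261,0.26058219])
o=dict(position=p,eef_rot=R)
im=cv2.imread("pics/s2.png")
for y,c in((.019,(0,0,255)),(0,(0,255,0)),(-.02,(255,0,255)),(-.047,(0,255,255))):
  for x in(-.046,-.065,.046,.065):
   for z in (-.0095,.0095):
    q=(proj("scene",p+R@[x,y,z])-[180,120]+.5)*3.3
    cv2.circle(im,tuple(int(round(v)) for v in q),2,c,-1)
cv2.imwrite("pics/s2o.png",cv2.resize(im[80:330,60:400],None,fx=2.2,fy=2.2))
w=cv2.imread("pics/w2.png")
for y,c in((.019,(0,0,255)),(0,(0,255,0)),(-.02,(255,0,255)),(-.047,(0,255,255))):
  for x in(-.046,-.065,.046,.065):
   for z in (-.0095,.0095):
    q=proj("wrist",p+R@[x,y,z],o);cv2.circle(w,tuple(int(round(v)) for v in q),3,c,-1)
cv2.imwrite("pics/w2o.png",w)
```

```text
(no output)
```

View pics/s2o.png

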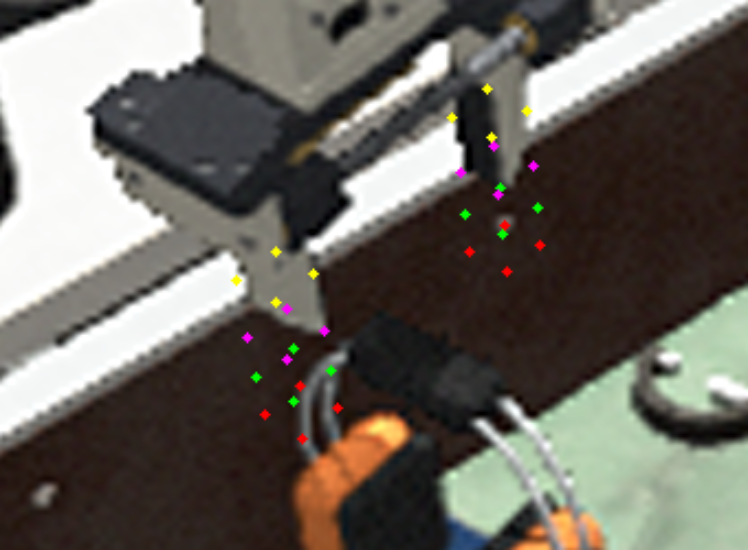

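View pics/w2o.png

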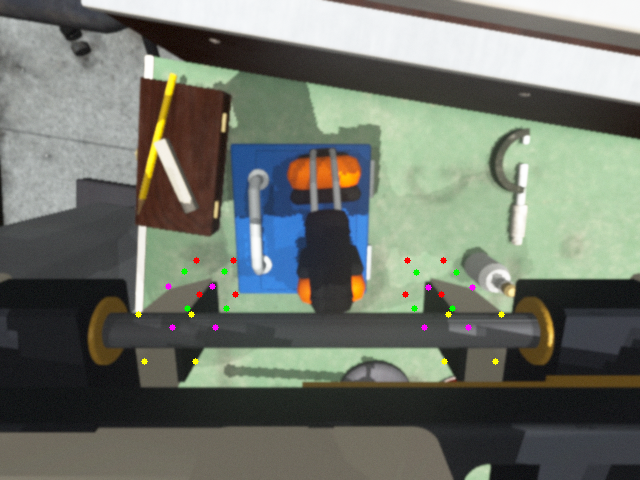

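Both views put the real fingertips about 35 mm further back along the tool than stated. Their ends match tool y ≈ −0.016, and the shut fingers met nothing at a TCP height of 0.219. I'll confirm this by probing the top of the pad.

```bash
python3 -m jog '[{"grip":-1,"dx":0,"dy":4,"dz":0,"spin":0},{"grip":-1,"dx":0,"dy":3,"dz":0,"spin":0},{"grip":-1,"dx":0,"dy":0,"dz":0,"spin":0},{"grip":-1,"dx":0,"dy":0,"dz":0,"spin":0}]' | grep -E "pos|force"
python3 -m jog '[{"grip":-1,"dx":0,"dy":2,"dz":0,"spin":0},{"grip":-1,"dx":0,"dy":0,"dz":0,"spin":0}]'| grep -E "pos|force"
python3 -m jog '[{"grip":-1,"dx":0,"dy":2,"dz":0,"spin":0},{"grip":-1,"dx":0,"dy":0,"dz":0,"spin":0}]'| grep -E "pos|force"
```

```text
position: [0.558, 0.3225, 0.2119]
force: [0.7, -0.4, 0.1]
position: [0.5581, 0.3226, 0.2101]
force: [-0.3, 0.2, -0.0]
position: [0.5581, 0.3226, 0.208]
force: [0.6, -0.0, 0.5]
```

```bash
python3 -m jog '[{"grip":-1,"dx":0,"dy":1.5,"dz":0,"spin":0},{"grip":-1,"dx":0,"dy":0,"dz":0,"spin":0}]' | grep -E "pos|force"
python3 -m jog '[{"grip":-1,"dx":0,"dy":1.5,"dz":0,"spin":0},{"grip":-1,"dx":0,"dy":0,"dz":0,"spin":0}]'| grep -E "pos|force"
```

```text
position: [0.5581, 0.3226, 0.2065]
force: [0.2, -0.4, 0.5]
position: [0.5585, 0.3228, 0.2064]
force: [-1.2, 0.4, 4.5]
```

```bash
python3 -m jog '[{"grip":0.4,"dx":0,"dy":-8,"dz":0,"spin":0},{"grip":0.4,"dx":0,"dy":0,"dz":0,"spin":0},{"grip":0.4,"dx":0,"dy":0,"dz":0,"spin":0},{"grip":0.4,"dx":0,"dy":0,"dz":0,"spin":0},{"grip":0.4,"dx":0,"dy":0,"dz":0,"spin":0},{"grip":0.4,"dx":0,"dy":0,"dz":0,"spin":0},{"grip":0.4,"dx":0,"dy":0,"dz":0,"spin":0},{"grip":0.4,"dx":0,"dy":0,"dz":0,"spin":0}]'|tail -2
python3 -m jog '[{"grip":0.4,"dx":0,"dy":0,"dz":0,"spin":0},{"grip":0.4,"dx":0,"dy":0,"dz":0,"spin":0},{"grip":0.4,"dx":0,"dy":11,"dz":0,"spin":0},{"grip":0.4,"dx":0,"dy":11,"dz":0,"spin":0},{"grip":0.4,"dx":0,"dy":0,"dz":0,"spin":0},{"grip":0.4,"dx":0,"dy":0,"dz":0,"spin":0}]'
```

```text
force: [-0.1, 0.2, -0.5]
gripper_width: 0.0494
time_s: 7.27
position: [0.5577, 0.3224, 0.1903]
eef_rot: [[0.988, -0.002, -0.157], [0.157, -0.001, 0.988], [-0.002, -1.0, -0.0]]
force: [0.1, 0.2, -0.3]
gripper_width: 0.064
```

```bash
python3 -m jog '[{"grip":-1,"dx":0,"dy":0,"dz":0,"spin":0},{"grip":-1,"dx":0,"dy":0,"dz":0,"spin":0},{"grip":-1,"dx":0,"dy":0,"dz":0,"spin":0},{"grip":-1,"dx":0,"dy":0,"dz":0,"spin":0},{"grip":-1,"dx":0,"dy":0,"dz":0,"spin":0},{"grip":-1,"dx":0,"dy":0,"dz":0,"spin":0},{"grip":-1,"dx":0,"dy":0,"dz":0,"spin":0},{"grip":-1,"dx":0,"dy":0,"dz":0,"spin":0}]' 20
python3 - <<'E'
from h import *
im=imaging.grab_frame("scene")
cv2.imwrite("pics/s7.png",cv2.resize(np.clip(im[160:250,205:305,::-1]*1.3,0,255).astype(np.uint8),None,fx=6,fy=6,interpolation=cv2.INTER_CUBIC))
E
```

```text
time_s: 7.93
position: [0.5582, 0.3227, 0.1915]
eef_rot: [[0.988, 0.0, -0.157], [0.157, 0.0, 0.988], [0.0, -1.0, 0.0]]
force: [-0.4, 0.6, 0.3]
gripper_width: 0.0265
```

View pics/s7.png

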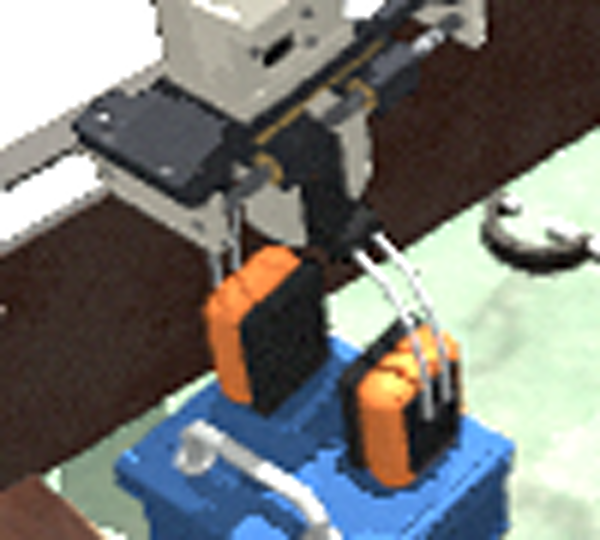

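Gripped at 26.5 mm, with the tips about 5 mm above the pad's underside. Lifting now.

```bash
python3 -m jog '[{"grip":-1,"dx":0,"dy":-15,"dz":0,"spin":0},{"grip":-1,"dx":0,"dy":-30,"dz":0,"spin":0},{"grip":-1,"dx":-10,"dy":-30,"dz":0,"spin":0},{"grip":-1,"dx":-25,"dy":-30,"dz":0,"spin":0},{"grip":-1,"dx":-25,"dy":0,"dz":0,"spin":0},{"grip":-1,"dx":0,"dy":0,"dz":0,"spin":0},{"grip":-1,"dx":0,"dy":0,"dz":0,"spin":0}]'
python3 - <<'E'
from h import *
im=imaging.grab_frame("scene")
cv2.imwrite("pics/s8.png",cv2.resize(im[100:300,180:400,::-1],None,fx=3,fy=3,interpolation=cv2.INTER_CUBIC))
im=imaging.grab_frame("wrist");cv2.imwrite("pics/w8.png",im[:,:,::-1])
E
```

```text
time_s: 8.57
position: [0.4981, 0.3133, 0.2969]
eef_rot: [[0.987, 0.001, -0.158], [0.158, 0.0, 0.987], [0.001, -1.0, 0.0]]
force: [0.1, 0.2, -3.0]
gripper_width: 0.0257
```

View pics/s8.png

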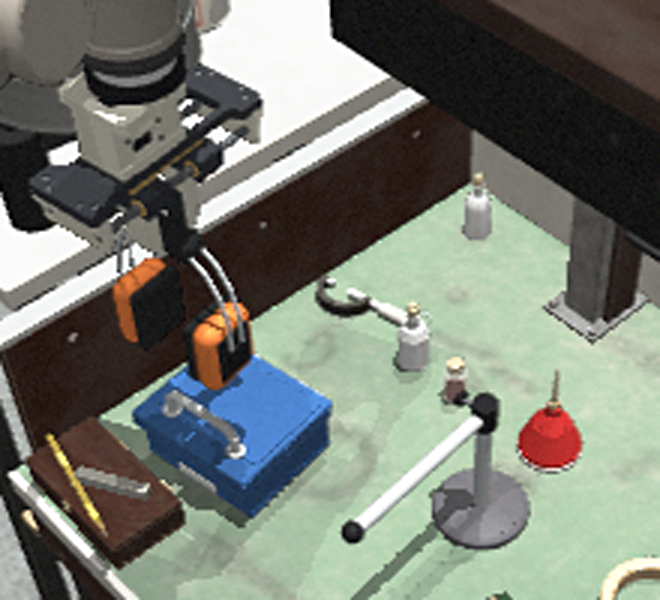

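View pics/w8.png

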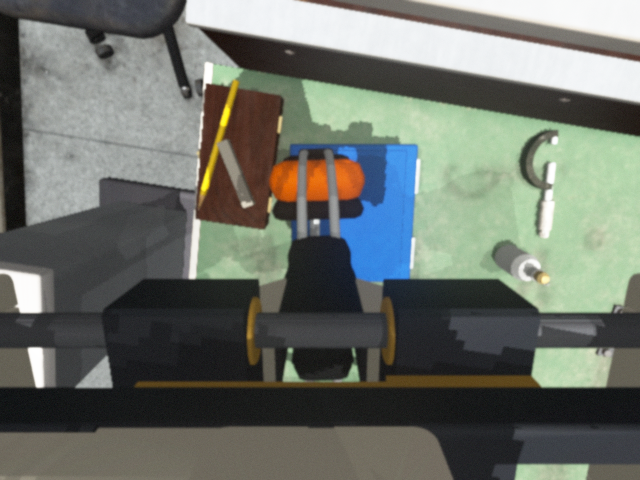

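```bash
python3 -m jog '[{"grip":-1,"dx":0,"dy":0,"dz":0,"spin":3.6},{"grip":-1,"dx":-3,"dy":0,"dz":-15,"spin":0},{"grip":-1,"dx":-3,"dy":0,"dz":-25,"spin":0},{"grip":-1,"dx":-3,"dy":0,"dz":-30,"spin":0},{"grip":-1,"dx":-3,"dy":0,"dz":-30,"spin":0},{"grip":-1,"dx":-3,"dy":0,"dz":-30,"spin":0},{"grip":-1,"dx":-3,"dy":0,"dz":-30,"spin":0},{"grip":-1,"dx":-3,"dy":0,"dz":-30,"spin":0}]'
python3 -m jog '[{"grip":-1,"dx":0,"dy":0,"dz":-25,"spin":0},{"grip":-1,"dx":0,"dy":0,"dz":-15,"spin":0},{"grip":-1,"dx":0,"dy":0,"dz":-8,"spin":0},{"grip":-1,"dx":0,"dy":0,"dz":0,"spin":0},{"grip":-1,"dx":0,"dy":0,"dz":0,"spin":0},{"grip":-1,"dx":0,"dy":0,"dz":0,"spin":0}]'
python3 - <<'E'
from h import *
print(get_obs()["position"])
im=imaging.grab_frame("scene")
cv2.imwrite("pics/s9.png",cv2.resize(im[100:300,180:400,::-1],None,fx=3,fy=3,interpolation=cv2.INTER_CUBIC))
im=imaging.grab_frame("wrist");cv2.imwrite("pics/w9.png",im[:,:,::-1])
im=imaging.grab_frame("top");cv2.imwrite("pics/t9.png",cv2.resize(im[180:310,205:355,::-1],None,fx=4.5,fy=4.5,interpolation=cv2.INTER_CUBIC))
E
```

```text
time_s: 9.33
position: [0.4965, 0.1204, 0.2952]
eef_rot: [[0.996, -0.002, -0.094], [0.094, -0.0, 0.996], [-0.002, -1.0, -0.0]]
force: [0.4, 1.0, -3.1]
gripper_width: 0.0258
time_s: 9.83
position: [0.5007, 0.0752, 0.296]
eef_rot: [[0.995, -0.001, -0.095], [0.095, 0.001, 0.995], [-0.001, -1.0, 0.001]]
force: [0.3, 0.7, -1.2]
gripper_width: 0.0255
[0.50065578 0.07517303 0.29597703]
```

View pics/s9.png

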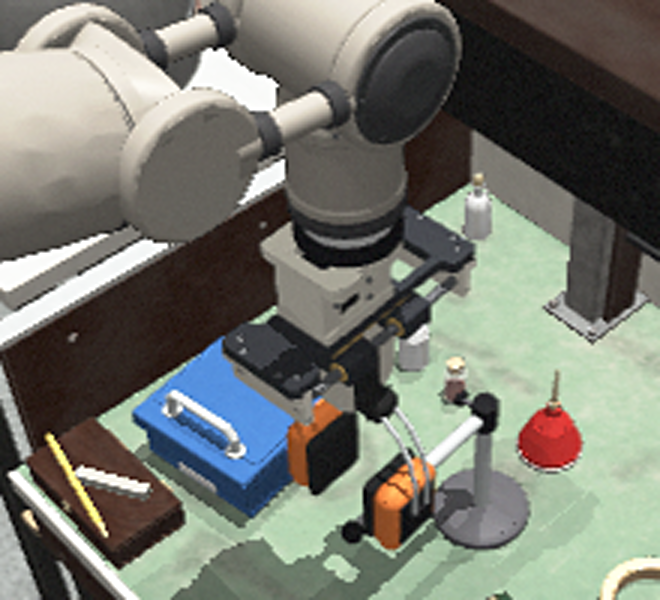

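View pics/w9.png

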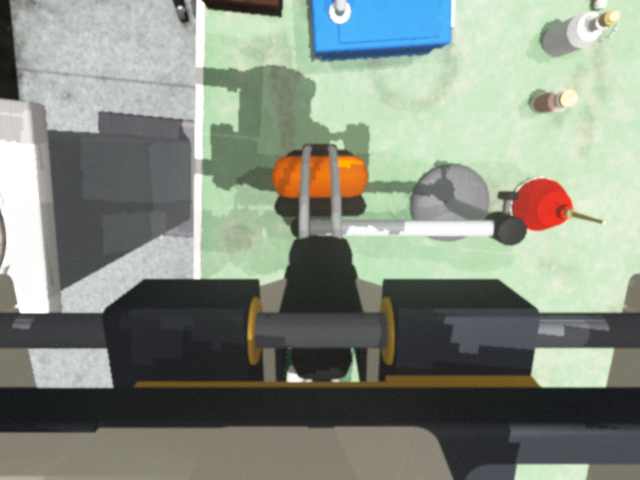

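View pics/t9.png

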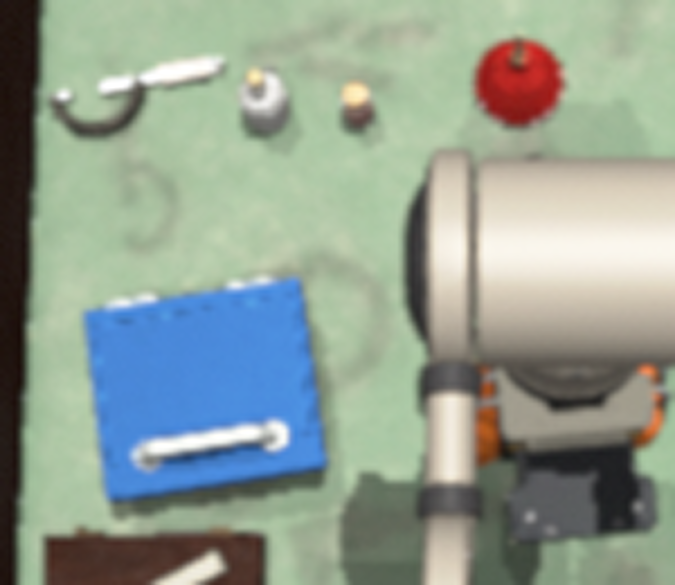

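Run:
```python
from h import *
o=get_obs();R=o["eef_rot"]
im=cv2.imread("pics/w9.png");b=im.min(2)
for c in (345,370,390,420,450,480):
    rr=np.where(b[215:245,c]>175)[0]+215
    if len(rr): 
        p=plane("wrist",(c,rr.mean()),.148,o);print(c,rr.min(),rr.max(),p,R.T@(p-o["position"]))
p=plane("wrist",(511,229),.155,o);print("post",p,R.T@(p-o["position"]))
```

```text
345 226 236 [0.52217327 0.07373401 0.148     ] [ 0.02142758  0.14822378 -0.00367486]
370 224 244 [0.54404504 0.07318826 0.148     ] [ 0.0431456   0.14822085 -0.00632062]
390 225 244 [0.56136515 0.07442775 0.148     ] [ 0.06050465  0.14821904 -0.00675187]
420 221 244 [0.5869701  0.07870683 0.148     ] [ 0.08640237  0.1482171  -0.00495402]
450 221 244 [0.61255202 0.08272132 0.148     ] [ 0.11225172  0.14821508 -0.00341733]
480 221 244 [0.63868601 0.08374231 0.148     ] [ 0.13836283  0.14821209 -0.00491335]
post [0.66099299 0.09055397 0.155     ] [ 0.16122063  0.14121133 -0.00027544]
```

```bash
python3 -m jog '[{"grip":-1,"dx":0,"dy":15,"dz":-2,"spin":0},{"grip":-1,"dx":0,"dy":25,"dz":0,"spin":0},{"grip":-1,"dx":0,"dy":25,"dz":0,"spin":0},{"grip":-1,"dx":0,"dy":25,"dz":0,"spin":0},{"grip":-1,"dx":0,"dy":25,"dz":0,"spin":0},{"grip":-1,"dx":0,"dy":15,"dz":0,"spin":0},{"grip":-1,"dx":0,"dy":6,"dz":0,"spin":0},{"grip":-1,"dx":0,"dy":0,"dz":0,"spin":0}]'
python3 -m jog '[{"grip":-1,"dx":10,"dy":0,"dz":0,"spin":0},{"grip":-1,"dx":20,"dy":0,"dz":0,"spin":0},{"grip":-1,"dx":15,"dy":0,"dz":0,"spin":0},{"grip":-1,"dx":7,"dy":0,"dz":0,"spin":0},{"grip":-1,"dx":0,"dy":0,"dz":0,"spin":0},{"grip":-1,"dx":0,"dy":0,"dz":0,"spin":0}]'
python3 - <<'E'
from h import *
print(get_obs()["position"])
im=imaging.grab_frame("scene")
cv2.imwrite("pics/s10.png",cv2.resize(im[150:300,240:400,::-1],None,fx=4,fy=4,interpolation=cv2.INTER_CUBIC))
im=imaging.grab_frame("wrist");cv2.imwrite("pics/w10.png",im[:,:,::-1])
E
```

```text
time_s: 10.65
position: [0.5, 0.0728, 0.1592]
eef_rot: [[0.995, -0.003, -0.095], [0.095, 0.0, 0.995], [-0.003, -1.0, 0.0]]
force: [0.4, 0.9, -1.2]
gripper_width: 0.0258
time_s: 11.15
position: [0.5523, 0.0774, 0.1608]
eef_rot: [[0.995, 0.0, -0.095], [0.095, 0.0, 0.995], [0.0, -1.0, 0.0]]
force: [-0.2, 0.4, -1.7]
gripper_width: 0.0257
[0.55231054 0.07742155 0.16076465]
```

View pics/s10.png

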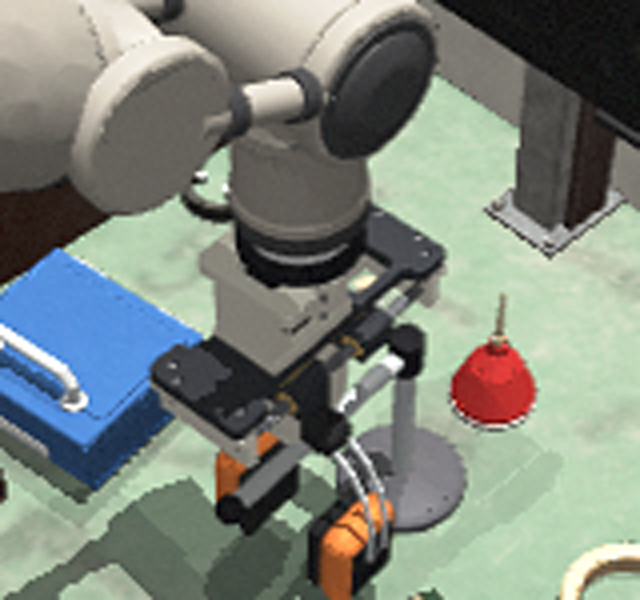

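View pics/w10.png

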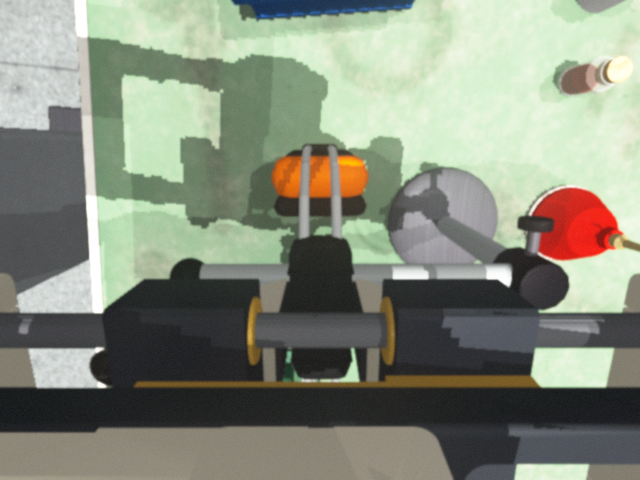

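```bash
python3 -m jog '[{"grip":-1,"dx":5,"dy":0,"dz":2,"spin":0},{"grip":-1,"dx":0,"dy":8,"dz":0,"spin":0},{"grip":-1,"dx":0,"dy":4,"dz":0,"spin":0},{"grip":-1,"dx":0,"dy":0,"dz":0,"spin":0},{"grip":-1,"dx":0,"dy":0,"dz":0,"spin":0}]'|grep -E "pos|force"
python3 -m jog '[{"grip":-1,"dx":0,"dy":2,"dz":0,"spin":0},{"grip":-1,"dx":0,"dy":0,"dz":0,"spin":0},{"grip":-1,"dx":0,"dy":0,"dz":0,"spin":0}]'|grep -E "pos|force"
python3 -m jog '[{"grip":-1,"dx":0,"dy":2,"dz":0,"spin":0},{"grip":-1,"dx":0,"dy":0,"dz":0,"spin":0},{"grip":-1,"dx":0,"dy":0,"dz":0,"spin":0}]'|grep -E "pos|force"
```

```text
position: [0.5568, 0.0797, 0.1477]
force: [0.7, -0.4, -2.2]
position: [0.5573, 0.0797, 0.1463]
force: [-0.8, 0.1, -2.4]
position: [0.5576, 0.0797, 0.1448]
force: [0.3, 0.5, 1.9]
```

```bash
python3 -m jog '[{"grip":0.2,"dx":0,"dy":0,"dz":0,"spin":0},{"grip":0.2,"dx":0,"dy":0,"dz":0,"spin":0},{"grip":0.2,"dx":0,"dy":0,"dz":0,"spin":0},{"grip":0.2,"dx":0,"dy":0,"dz":0,"spin":0},{"grip":0.2,"dx":0,"dy":0,"dz":0,"spin":0},{"grip":0.2,"dx":0,"dy":0,"dz":0,"spin":0}]'
python3 -m jog '[{"grip":0.2,"dx":0,"dy":-10,"dz":0,"spin":0},{"grip":0.2,"dx":0,"dy":-20,"dz":0,"spin":0},{"grip":0.2,"dx":0,"dy":-30,"dz":0,"spin":0},{"grip":1,"dx":0,"dy":-10,"dz":0,"spin":0},{"grip":1,"dx":0,"dy":0,"dz":0,"spin":0}]'
python3 - <<'E'
from h import *
print(get_obs()["position"])
im=imaging.grab_frame("scene")
cv2.imwrite("pics/s11.png",cv2.resize(im[150:300,240:400,::-1],None,fx=4,fy=4,interpolation=cv2.INTER_CUBIC))
im=imaging.grab_frame("wrist");cv2.imwrite("pics/w11.png",im[:,:,::-1])
E
```

```text
time_s: 12.67
position: [0.5573, 0.0797, 0.1443]
eef_rot: [[0.996, 0.0, -0.095], [0.095, 0.0, 0.996], [0.0, -1.0, 0.0]]
force: [-0.1, -0.7, 0.9]
gripper_width: 0.0546
time_s: 13.08
position: [0.559, 0.0797, 0.2179]
eef_rot: [[0.995, 0.007, -0.095], [0.095, 0.0, 0.996], [0.007, -1.0, -0.001]]
force: [0.7, -0.5, 0.9]
gripper_width: 0.0642
[0.55900093 0.0797423  0.21786393]
```

View pics/s11.png

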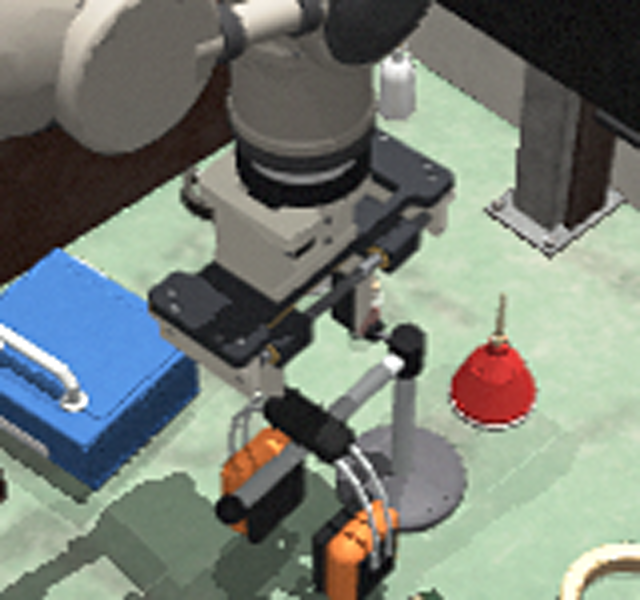

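View pics/w11.png

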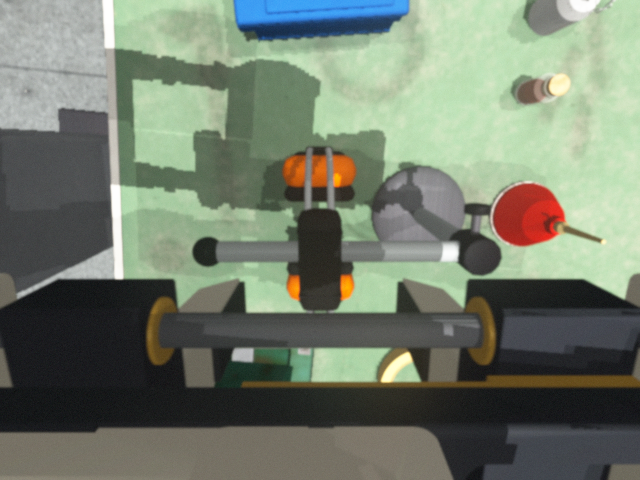

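The ear defenders hang upright and square near the middle: pad at col 320, ball at 207, post at 475 in the wrist view. Now I'll move to the handle.

```bash
python3 -m jog '[{"grip":1,"dx":0,"dy":-10,"dz":0,"spin":-3.4},{"grip":1,"dx":-5,"dy":0,"dz":30,"spin":0},{"grip":1,"dx":-5,"dy":0,"dz":40,"spin":0},{"grip":1,"dx":-5,"dy":0,"dz":40,"spin":0},{"grip":1,"dx":-5,"dy":0,"dz":40,"spin":0},{"grip":1,"dx":-5,"dy":0,"dz":40,"spin":0},{"grip":1,"dx":-5,"dy":0,"dz":39,"spin":0},{"grip":1,"dx":0,"dy":0,"dz":0,"spin":0}]'
python3 -m jog '[{"grip":1,"dx":0,"dy":20,"dz":0,"spin":0},{"grip":1,"dx":0,"dy":0,"dz":0,"spin":0},{"grip":1,"dx":0,"dy":0,"dz":0,"spin":0}]'
python3 - <<'E'
from h import *
o=get_obs();im=imaging.grab_frame("wrist");cv2.imwrite("pics/w12.png",im[:,:,::-1]);print(o["position"],o["eef_rot"])
for d in(-.034,.034):print(proj("wrist",np.array([.4935,.3015,.098])+d*np.array([-.154,.988,0]),o))
E
```

```text
time_s: 13.85
position: [0.489, 0.3071, 0.2222]
eef_rot: [[0.987, -0.004, -0.159], [0.159, 0.001, 0.987], [-0.004, -1.0, 0.002]]
force: [-0.9, -0.9, -0.2]
gripper_width: 0.0918
time_s: 14.1
position: [0.4914, 0.3006, 0.2022]
eef_rot: [[0.988, -0.005, -0.153], [0.153, -0.002, 0.988], [-0.005, -1.0, -0.001]]
force: [0.5, -0.2, 0.0]
gripper_width: 0.0916
[0.49137204 0.30055997 0.20223638] [[ 0.98813979 -0.00455889 -0.1534893 ]
 [ 0.15348099 -0.00212211  0.98814932]
 [-0.00483058 -0.99998736 -0.00139724]]
[323.70594088 280.72983081]
[323.91792303 192.5385212 ]
```

View pics/w12.png

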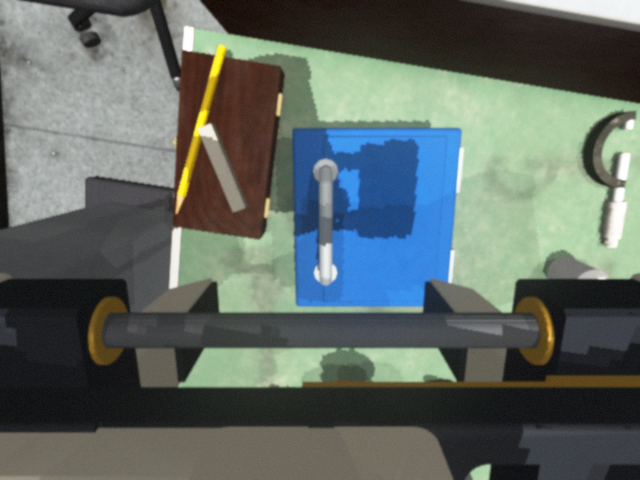

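Run:
```python
from h import *
o=dict(position=np.array([0.49137204,0.30055997,0.20223638]),eef_rot=np.array([[ 0.98813979,-0.00455889,-0.1534893 ],[ 0.15348099,-0.00212211,0.98814932],[-0.00483058,-0.99998736,-0.00139724]]))
R=o["eef_rot"]
for q,z in(((325,171),.074),((325,273),.074),((325.5,222),.098),((325.5,190),.098),((325.5,256),.098),((294,128),.072),((297,305),.072),((462,128),.072)):
    p=plane("wrist",q,z,o);print(q,p,R.T@(p-o["position"]))
```

```text
(325, 171) [0.48701464 0.34892175 0.074     ] [0.00373635 0.128152   0.04863665]
(325, 273) [0.50018112 0.26615406 0.074     ] [ 0.0040434   0.12826761 -0.0351711 ]
(325.5, 222) [0.49283403 0.31373285 0.098     ] [0.00396996 0.10420044 0.01293802]
(325.5, 190) [0.48911102 0.33708641 0.098     ] [0.00387544 0.10416786 0.03658626]
(325.5, 256) [0.49697103 0.28778242 0.098     ] [ 0.00407499  0.10423665 -0.01333987]
(294, 128) [0.45860133 0.37702795 0.072     ] [-0.02001654  0.13022186  0.0807737 ]
(297, 305) [0.48106913 0.23305415 0.072     ] [-0.01991246  0.13042496 -0.06494247]
(462, 128) [0.58507248 0.39674545 0.072     ] [0.10798089 0.12960345 0.08084557]
```

```bash
python3 -m jog '[{"grip":1,"dx":4,"dy":20,"dz":7,"spin":0},{"grip":1,"dx":0,"dy":30,"dz":0,"spin":0},{"grip":1,"dx":0,"dy":30,"dz":0,"spin":0},{"grip":1,"dx":0,"dy":25,"dz":0,"spin":0},{"grip":1,"dx":0,"dy":15,"dz":0,"spin":0},{"grip":1,"dx":0,"dy":0,"dz":0,"spin":0},{"grip":1,"dx":0,"dy":0,"dz":0,"spin":0}]'
python3 - <<'E'
from h import *
print(get_obs()["position"])
im=imaging.grab_frame("scene")
cv2.imwrite("pics/s13.png",cv2.resize(im[170:300,190:380,::-1],None,fx=4,fy=4,interpolation=cv2.INTER_CUBIC))
E
```

```text
time_s: 14.73
position: [0.4958, 0.3083, 0.0845]
eef_rot: [[0.988, -0.001, -0.152], [0.152, -0.0, 0.988], [-0.001, -1.0, -0.0]]
force: [0.3, 0.1, 0.0]
gripper_width: 0.0919
[0.49576    0.30830994 0.08450334]
```

View pics/s13.png

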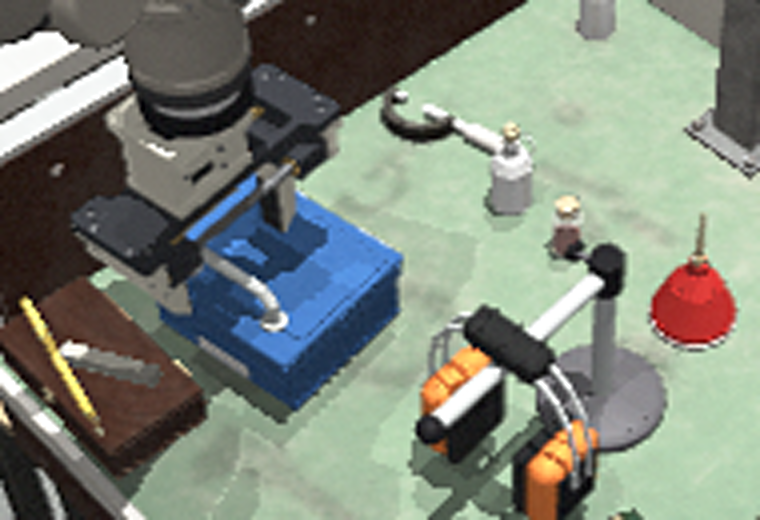

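Ear defenders hang well, with the handle between the fingers. I'll lower the last 14 mm and close.

```bash
python3 -m jog '[{"grip":1,"dx":0,"dy":8,"dz":0,"spin":0},{"grip":1,"dx":0,"dy":6,"dz":0,"spin":0},{"grip":0,"dx":0,"dy":0,"dz":0,"spin":0},{"grip":-1,"dx":0,"dy":0,"dz":0,"spin":0},{"grip":-1,"dx":0,"dy":0,"dz":0,"spin":0},{"grip":-1,"dx":0,"dy":0,"dz":0,"spin":0},{"grip":-1,"dx":0,"dy":0,"dz":0,"spin":0},{"grip":-1,"dx":0,"dy":0,"dz":0,"spin":0}]' 50
python3 -m jog '[{"grip":-1,"dx":0,"dy":0,"dz":0,"spin":0},{"grip":-1,"dx":0,"dy":0,"dz":0,"spin":0},{"grip":-1,"dx":0,"dy":0,"dz":0,"spin":0},{"grip":-1,"dx":0,"dy":0,"dz":0,"spin":0},{"grip":-1,"dx":0,"dy":0,"dz":0,"spin":0},{"grip":-1,"dx":0,"dy":0,"dz":0,"spin":0},{"grip":-1,"dx":0,"dy":0,"dz":0,"spin":0},{"grip":-1,"dx":0,"dy":0,"dz":0,"spin":0}]' 50
```

```text
time_s: 15.45
position: [0.4955, 0.309, 0.0706]
eef_rot: [[0.988, 0.0, -0.154], [0.154, 0.0, 0.988], [0.0, -1.0, 0.0]]
force: [0.3, 0.2, 0.2]
gripper_width: 0.0562
time_s: 16.12
position: [0.493, 0.3085, 0.0701]
eef_rot: [[0.988, -0.005, -0.154], [0.154, -0.001, 0.988], [-0.005, -1.0, -0.001]]
force: [-8.0, -1.2, 5.4]
gripper_width: 0.0086
```

```bash
python3 -m jog '[{"grip":-1,"dx":-3,"dy":0,"dz":0,"spin":0},{"grip":-1,"dx":0,"dy":0,"dz":0,"spin":0},{"grip":-1,"dx":0,"dy":0,"dz":0,"spin":0},{"grip":-1,"dx":0,"dy":0,"dz":0,"spin":0}]' 50
python3 - <<'E'
from h import *
im=imaging.grab_frame("scene")
cv2.imwrite("pics/s14.png",cv2.resize(im[190:270,200:300,::-1],None,fx=7,fy=7,interpolation=cv2.INTER_CUBIC))
im=imaging.grab_frame("wrist");cv2.imwrite("pics/w14.png",im[:,:,::-1])
E
```

```text
time_s: 16.45
position: [0.4931, 0.3086, 0.0703]
eef_rot: [[0.988, 0.001, -0.153], [0.153, 0.0, 0.988], [0.001, -1.0, 0.0]]
force: [5.0, 1.8, -3.4]
gripper_width: 0.0086
```

View pics/s14.png

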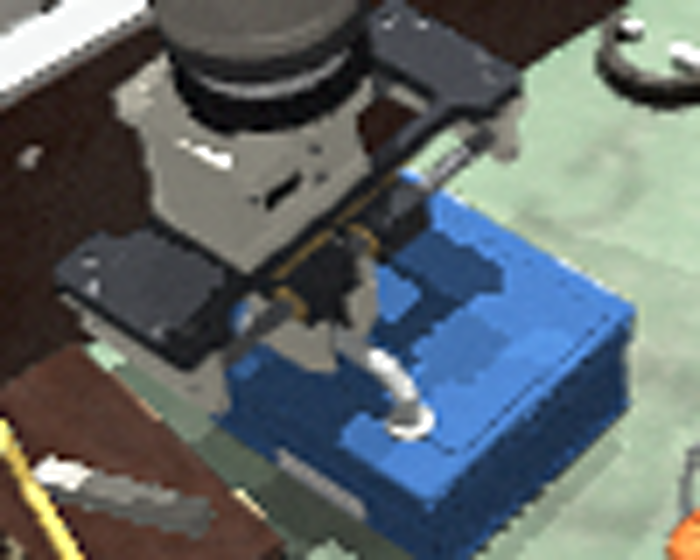

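View pics/w14.png

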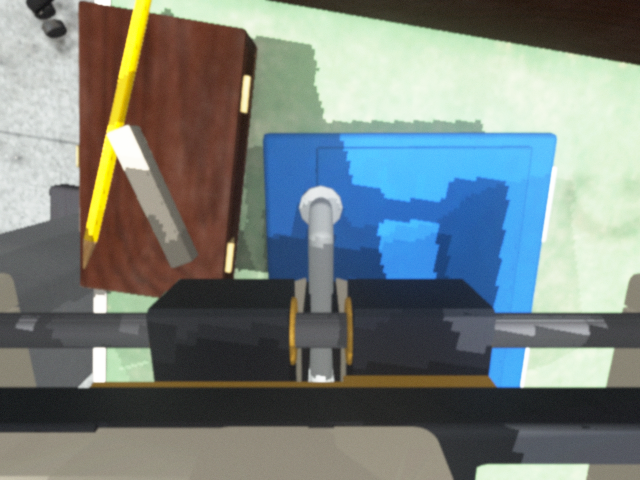

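```bash
python3 -m jog '[{"grip":-1,"dx":1,"dy":0,"dz":0,"spin":0},{"grip":-1,"dx":0.5,"dy":-1,"dz":0,"spin":0},{"grip":-1,"dx":0.5,"dy":-1,"dz":0,"spin":0},{"grip":-1,"dx":0.5,"dy":-1,"dz":0,"spin":0},{"grip":-1,"dx":0,"dy":0,"dz":0,"spin":0},{"grip":-1,"dx":0,"dy":0,"dz":0,"spin":0}]' 60
python3 -m jog '[{"grip":-1,"dx":0.5,"dy":-1,"dz":0,"spin":0},{"grip":-1,"dx":0.5,"dy":-1,"dz":0,"spin":0},{"grip":-1,"dx":0.5,"dy":-1,"dz":0,"spin":0},{"grip":-1,"dx":0,"dy":0,"dz":0,"spin":0},{"grip":-1,"dx":0,"dy":0,"dz":0,"spin":0}]' 60
```

```text
time_s: 17.05
position: [0.4935, 0.3085, 0.0719]
eef_rot: [[0.988, -0.004, -0.154], [0.154, -0.001, 0.988], [-0.004, -1.0, -0.001]]
force: [0.9, 3.3, -17.5]
gripper_width: 0.0083
time_s: 17.47
position: [0.4959, 0.309, 0.0775]
eef_rot: [[0.988, -0.0, -0.154], [0.154, 0.0, 0.988], [-0.0, -1.0, 0.0]]
force: [-5.8, -1.1, -3.3]
gripper_width: 0.0083
```

```bash
python3 -m jog '[{"grip":-1,"dx":0,"dy":-1.5,"dz":0,"spin":0},{"grip":-1,"dx":0.5,"dy":-1.5,"dz":0,"spin":0},{"grip":-1,"dx":0.7,"dy":-1.5,"dz":0,"spin":0},{"grip":-1,"dx":0.7,"dy":-1.5,"dz":0,"spin":0},{"grip":-1,"dx":0.7,"dy":-1.5,"dz":0,"spin":0},{"grip":-1,"dx":0.5,"dy":-1.5,"dz":0,"spin":0},{"grip":-1,"dx":0,"dy":0,"dz":0,"spin":0},{"grip":-1,"dx":0,"dy":0,"dz":0,"spin":0}]' 60
python3 - <<'E'
from h import *
im=imaging.grab_frame("scene")
cv2.imwrite("pics/s15.png",cv2.resize(im[180:300,200:380,::-1],None,fx=4.2,fy=4.2,interpolation=cv2.INTER_CUBIC))
im=imaging.grab_frame("wrist");cv2.imwrite("pics/w15.png",im[:,:,::-1])
E
```

```text
time_s: 18.13
position: [0.4996, 0.3095, 0.0854]
eef_rot: [[0.988, 0.0, -0.154], [0.154, 0.0, 0.988], [0.0, -1.0, -0.0]]
force: [-2.2, -0.0, -5.2]
gripper_width: 0.008
```

View pics/s15.png

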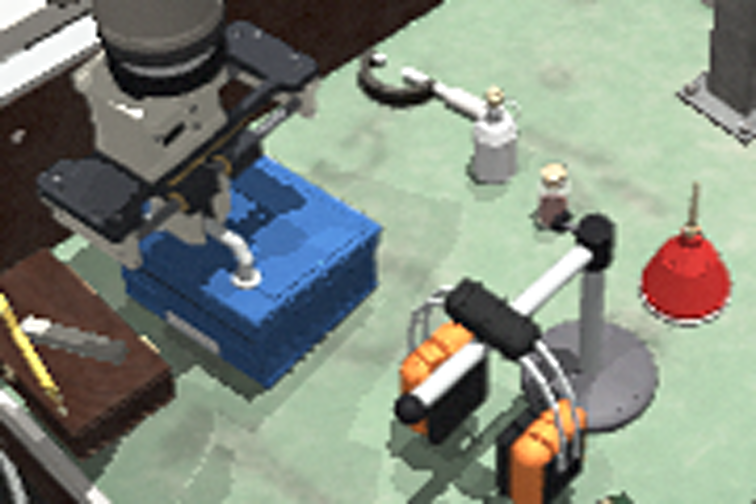

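View pics/w15.png

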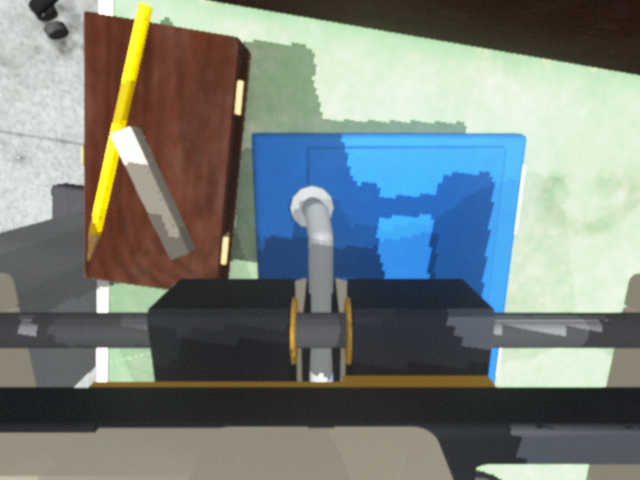

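```bash
python3 -m jog '[{"grip":-1,"dx":0,"dy":0,"dz":0,"spin":0},{"grip":-1,"dx":0,"dy":0,"dz":0,"spin":0},{"grip":-1,"dx":0,"dy":0,"dz":0,"spin":0},{"grip":-1,"dx":0,"dy":0,"dz":0,"spin":0},{"grip":-1,"dx":0,"dy":0,"dz":0,"spin":0},{"grip":-1,"dx":0,"dy":0,"dz":0,"spin":0}]' 60
python3 - <<'E'
from h import *
yaw=.153;X=np.array([np.cos(yaw),np.sin(yaw)]);Y=np.array([-X[1],X[0]])
h=np.array([.4931,.3086]) # handle shut (TCP when gripped)
H=h+X*.102
for th in(0,.08,.12,.16,.2):
    c,s=np.cos(th),np.sin(th)
    def P(x,y,z):
        x2=x*c+z*s;z2=-x*s+z*c
        q=H+X*x2+Y*y;return proj("scene",[q[0],q[1],.062+z2])
    a=P(-.126,-.075,.010);b=P(-.102,-.043,.012)
    print(th,(a-[200,180]+.5)*4.2,a,"boss",(b-[200,180]+.5)*4.2)
im=imaging.grab_frame("scene")
cv2.imwrite("pics/s16.png",cv2.resize(im[205:275,210:300,::-1],None,fx=8,fy=8,interpolation=cv2.INTER_CUBIC))
E
```

```text
time_s: 18.73
position: [0.4995, 0.3095, 0.0853]
eef_rot: [[0.988, 0.0, -0.154], [0.154, 0.0, 0.988], [0.0, -1.0, 0.0]]
force: [-1.8, -0.4, -5.3]
gripper_width: 0.0082
0 [255.01352399 341.68592787] [260.21750571 260.85379235] boss [244.19894032 295.11839891]
0.08 [254.6968261 331.3887823] [260.14210145 258.40209102] boss [244.21645313 286.46958416]
0.12 [254.85086018 325.95874287] [260.17877623 257.10922449] boss [244.47626436 281.942175  ]
0.16 [255.21505554 320.35275284] [260.26548941 255.77446496] boss [244.90424286 277.28942825]
0.2 [255.79027753 314.58024142] [260.40244703 254.40005748] boss [245.50054809 272.51928401]
```

View pics/s16.png

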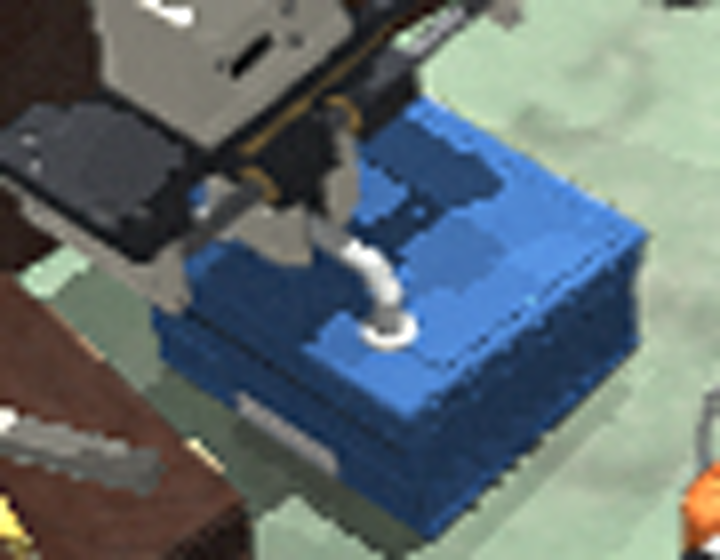

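Run:
```python
from plant import arm,get_obs
o=get_obs();print(o["position"],o["joint_vel"],o["gripper_width"])
print(arm.sign_off())
```

```text
[0.49951923 0.30952197 0.08530545] [-0.00087229 -0.00011429 -0.00040134 -0.00148413 -0.00338647  0.00037807] 0.008177450482925409
the job is handed in; nothing more can be done
None
```

I hung the ear defenders over the middle of the bar and let go of them. I then lifted the lid until the seal gave way, and handed the job in at about 19 s with the gripper still holding the lid ajar.

**Last checks**
- **Ear defenders:** the pictures show them upright and square, a cup on each side, within a few millimetres of the middle along the bar. The gripper is clear of them.
- **Seal:** the pull on the lid peaked at about 17 N in the readings and then dropped to 3–5 N. I took that as the seal letting go.
- **Lid:** the handle had come up 15 mm and back 6.5 mm, which means about 0.15 rad. The lid corner moved 4.5 pixels in the scene picture, which also gives about 0.15 rad. The arm was steady, gripping at 60 N with the fingers 8 mm apart.
- **Other objects:** the oil can, bottle and vial looked undisturbed in the last pictures. I didn't check the calliper at the end, but the arm never went near it.

**What disagreed**
- **Fingertips:** they end about 16 mm behind the reported TCP, not 19 mm ahead of it as stated. Because of that, the first grasp closed on air above the headband, without touching or moving anything. Two camera views and a light touch on the pad (contact at TCP height 0.206 m) confirmed the offset, and I allowed for it from then on.
- **Gripper width:** it reads about 8 mm on the 10 mm handle bar.
- **Wrist camera:** heights triangulated between two of its views came out up to 13 mm low on the lid, so I relied on the given heights and on contact instead.

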